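Spanners and sockets back into the foam tool tray

TASK

The job is finished and the tools lie wiped on the bench mat: put every one back into the foam-lined tool tray, each in the cut-out made for its own kind and size, so that a missing tool would show at a glance. Lay the two spanners flat on the floor of their cut-outs with the jaws at the wide end, and stand the three sockets upright on the floor of theirs, mouth up; let go of everything.

Things in the scene. Friction and masses are not known exactly. Their poses are not given: they have to be found in the camera images.
- large_spanner: the longer of two steel adjustable spanners, lying flat: 196 mm long, 50 mm wide over the jaws, 14 mm high at most, about 280 g. Origin: middle of its length and width, on its underside. The y axis runs along it: jaws at -y, plain tail end at +y; z up. The plain shank, 24 mm wide and 10 mm thick, runs from y = -28 mm to the tail; its middle lies at x = -1 mm. Grip it across x at y = +8 mm.
- small_spanner: the shorter of two steel adjustable spanners, lying flat: 157 mm long, 40 mm wide over the jaws, 14 mm high at most, about 220 g. Origin: middle of its length and width, on its underside. The y axis runs along it: jaws at -y, plain tail end at +y; z up. The plain shank, 19 mm wide and 10 mm thick, runs from y = -22 mm to the tail; its middle lies at x = -0.5 mm. Grip it across x at y = +8 mm.
- small_socket: the small of three round chromed hex sockets: largest diameter 24 mm (the upper half; the lower half looks slightly necked, but behaves as a plain 24 mm cylinder), 44 mm tall, standing upright on the bench mat with the hexagonal mouth up. Origin: on its axis, at its underside; z up along the axis.
- medium_socket: the medium of three round chromed hex sockets: largest diameter 34 mm (the upper half; the lower half looks slightly necked, but behaves as a plain 34 mm cylinder), 50 mm tall, standing upright on the bench mat with the hexagonal mouth up. Origin: on its axis, at its underside; z up along the axis.
- large_socket: the large of three round chromed hex sockets: largest diameter 44 mm (the upper half; the lower half looks slightly necked, but behaves as a plain 44 mm cylinder), 56 mm tall, standing upright on the bench mat with the hexagonal mouth up. Origin: on its axis, at its underside; z up along the axis.
- insert_large_spanner: fixed dark foam insert, 80 x 222 x 30 mm, at a side of the grey tray, cut out for the large spanner. Origin: centre of its underside; z up. Cut-out: floor at z = 8 mm, y = -106.5 to 106.5 mm, 66 mm wide at the jaw end (-y), 41 at the tail (+y); a finger scoop 73 mm wide, equally deep, at y = -17 to 33. The spanner's frame belongs on this one, 8 mm up, axes alike; play about 8 mm.
- insert_small_spanner: fixed dark foam insert, 80 x 222 x 30 mm, at a side of the grey tray, cut out for the small spanner. Origin: centre of its underside; z up. Cut-out: floor at z = 8 mm, y = -87 to 87 mm, 56 mm wide at the jaw end (-y), 36 at the tail (+y); a finger scoop 73 mm wide, equally deep, at y = -17 to 33. The spanner's frame belongs on this one, 8 mm up, axes alike; play about 8 mm.
- insert_small_socket: fixed dark foam insert, 63 x 73.5 x 30 mm, in the middle row of the tray, with a round cut-out 34 mm across and 22 mm deep for the small socket (5 mm play all round, 2 mm chamfer). Origin: centre of its underside, under the cut-out's axis; z up. Floor at z = 8 mm, foam top at 30 mm (tray rim lower): the socket's upper 22 mm stand out.
- insert_medium_socket: fixed dark foam insert, 63 x 73.5 x 30 mm, in the middle row of the tray, with a round cut-out 44 mm across and 22 mm deep for the medium socket (5 mm play all round, 2 mm chamfer). Origin: centre of its underside, under the cut-out's axis; z up. Floor at z = 8 mm, foam top at 30 mm (tray rim lower): the socket's upper 28 mm stand out.
- insert_large_socket: fixed dark foam insert, 63 x 73.5 x 30 mm, in the middle row of the tray, with a round cut-out 54 mm across and 22 mm deep for the large socket (5 mm play all round, 2 mm chamfer). Origin: centre of its underside, under the cut-out's axis; z up. Floor at z = 8 mm, foam top at 30 mm (tray rim lower): the socket's upper 34 mm stand out.
Not all that is in view belongs to the job. Leave any pink look-alike of the medium_socket alone.

How it is judged:
At the end, for the whole second after the job is handed in: Both spanners lie flat on the floor of their own cut-outs (within 13 mm and 0.2 rad, under 0.08 rad tilt) and the three sockets stand upright in theirs (within 9 mm, under 0.1 rad tilt), each at most 4 mm above the cut-out's floor, at rest and let go (x of large_spanner in the frame of insert_large_spanner between -0.013 and 0.013 m and y of large_spanner in the frame of insert_large_spanner between -0.013 and 0.013 m and z of large_spanner in the frame of insert_large_spanner below 0.012 m and angle between each of large_spanner, small_spanner's own z axis and vertical below 0.08 rad and angle between the y axis of large_spanner and the y axis of insert_large_spanner, either way round below 0.2 rad and linear speed of each of large_spanner, small_spanner, small_socket, medium_socket, large_socket below 0.02 m/s and angular speed of each of large_spanner, small_spanner, small_socket, medium_socket, large_socket below 0.2 rad/s and x of small_spanner in the frame of insert_small_spanner between -0.013 and 0.013 m and y of small_spanner in the frame of insert_small_spanner between -0.013 and 0.013 m and z of small_spanner in the frame of insert_small_spanner below 0.012 m and angle between the y axis of small_spanner and the y axis of insert_small_spanner, either way round below 0.2 rad and horizontal distance between small_socket and insert_small_socket below 0.009 m and z of small_socket in the frame of insert_small_socket below 0.012 m and angle between each of small_socket, medium_socket, large_socket's own z axis and vertical below 0.1 rad and horizontal distance between medium_socket and insert_medium_socket below 0.009 m and z of medium_socket in the frame of insert_medium_socket below 0.012 m and horizontal distance between large_socket and insert_large_socket below 0.009 m and z of large_socket in the frame of insert_large_socket below 0.012 m); the robot touches nothing.
It also fails if it takes over 120 s, if anything falls off the work surface, if the arm or the gripper's body presses on something with over 40 N, if the wrist force passes 120 N, or if a joint passes its speed limit or range.

ROBOT

A 6-joint arm with a two-finger parallel gripper is mounted at the origin on a cart in front of the work surface, level with it; the furniture and walls round the work are solid. World frame = base frame: x ahead of the robot, y to its left, z up, the work surface at z = 0. Lengths are in m, angles in rad, forces in N, time in s.
With the tool pointing down it reaches from about 0.325 to 0.9 m from the base axis. Payload 3.5 kg.
Tool frame: the origin (TCP) lies at the very end of the fingers, on their centre line; the grasp point (between the pads) lies 19 mm behind it; z points along the fingers, y is the line along which they close (so a half turn about z gives the same grasp; the last joint's range is limited). The gripper opens to 85 mm and grips with 20 to 120 N. Pads are 22 mm wide; open, the fingers measure 114 mm over their backs; the gripper's body (76 mm by 85 mm) begins 54 mm behind the grasp point. The pads swing forward as they close: fully open they stand 13 mm farther back than shut.
Start: joints at [-1.322, 0.276, -0.026, 1.268, 0, 1.467], TCP at [0.215, -0.587, 0.231] pointing down, gripper open.
Joint ranges: [-3.12, 3.12], [-0.85, 1.88], [-1.08, 1.24], [-1.95, 2.15], [-1.57, 1.53], [-3.14, 3.14]. Speed limits (rad/s): [2.57, 2.57, 3.14, 3.14, 3.14, 3.14].

INTERFACE

Orientations are given as a unit quaternion [w, x, y, z].
In Python, from rig import env gives the robot as it stands.
- The arm moves only by the tool play_rows, never from a script. Its argument "series" is a list of rows, each a list of 4 numbers: the shift along the tool's x, y, z normalised to -1 to 1, where 1 is 0.05 m, then the turn about the tool's z normalised to -1 to 1, where 1 is 8 degrees. In form: [[dx, dy, dz, yaw], ...]. A call has 1 to 5 rows; each row shifts and turns the commanded pose from where the row before left it, along the tool's axes as they then stand; what a row does not reach is not made up. A row lasts 1/10 s, in which the tool goes at most 50 mm and 8.59 degrees, less where a joint would pass 70% of its speed; a pose out of reach is approached as far as the arm can. A call with a number of a shift or a turn outside -1 to 1 is refused whole. A call with a gripper value outside its range is refused whole. "jaw" is the finger opening in mm, from 0 to 85.4, set as the call begins (left out, the last holds). The fingers move at their own pace and stop on an object; the grip force is fixed at half the most. Time passes only in rows, so rows that do not move let the fingers close. It gives the time, the measured TCP pose, the force, the opening and the grip force at its end, in the units of the state.
- env.state(): the state, without advancing time (a new reading comes with each control period).
- env.grab_frame(name): name is "scene" or "top" or "wrist"; returns the picture (400x640x3 uint8, red, green, blue); there is no depth.
- env.calibration(name): a dict with "intrinsics" (3x3 intrinsics, pixels), "extrinsics" (4x4, takes a point from world to camera coordinates); the wrist camera has in their place "mount" (4x4, takes a point from camera to tool coordinates, whose origin is the TCP and whose axes are the flange's). Camera axes: x right, y down, z forward; pixel columns grow to the right and rows downward; lengths in m; the calibration is good to about 2 mm. A picture is of the moment at which its call begins: read the wrist's pose just before it. calibration takes no time and is no camera call.
- env.job_done(): hands the job in; it is judged then, once.
Trained networks look in the newest picture that a camera, given by its name, has taken for a name from the list of things; names that differ only in an ending like _2 or _b are one class to them, and where a whole thing is asked for, a point or a joint stands for the part that bears it (a point fixed in the world has none). Each returns a list of dicts, best first, with "score" (0 to 1); they miss things now and then, are a little off and sometimes report something else, mostly with a low value. They report only what shows in the picture. A call takes as long as a camera call. They do not tell look-alikes from the thing itself.
- env.look_for(camera, query): "point" ([column, row] in pixels, amid what is visible of it).
The state is a dict: "time": time; "joint_pos": joint angles; "qd": joint speeds; "joint_efforts": joint torques, N m; "position": TCP position; "tcp_rot": TCP orientation; "wrist_force": force on the tool from outside, world axes, zero at the start; "torque": the same for the moment, N m; "width": finger opening in m; "finger_force": force on a finger pad.
Only numpy, scipy, OpenCV 4.12 (cv2) and the standard library are available. Lean on these libraries where they do the work, as an engineer would, in place of code of your own. Each camera call takes 0.05 s, during which the arm holds its last target. There are 200 camera calls.

## Working session

There is one attempt and no reset: what is moved stays moved. The work goes in short steps, Python scripts to look and compute and a tool call to move; the robot and the scene stay as the last step left them, time stands still between calls to the robot, and variables do not carry over. Pictures are saved under pics/ and viewed, at most 14 in all, crops included, and the job is handed in when it is done.

Besides the shell and the picture viewer there is one more tool, called after "Request:" as name(argument=value, ...), one argument or row to a line, values as JSON. play_rows: Moves the arm, as the interface text tells. Its arguments: {"type":"object","properties":{"series":{"type":"array","items":{"type":"array","items":{"type":"number"}}},"jaw":{"type":"number"}},"required":["series"]}

```bash
ls; mkdir -p pics
python3 - <<'E'
from rig import env
import cv2, numpy as np
np.set_printoptions(precision=4,suppress=True)
print(env.state())
for c in ("top","scene"):
    im=env.grab_frame(c); cv2.imwrite(f"pics/{c}0.png",im[:,:,::-1])
    k=env.calibration(c); print(c,np.array(k["intrinsics"]),np.array(k["extrinsics"]))
    for n in ["large_spanner","small_spanner","small_socket","medium_socket","large_socket","insert_large_spanner","insert_small_spanner","insert_small_socket","insert_medium_socket","insert_large_socket"]:
        print(n,[(np.round(d["point"]),round(d["score"],2)) for d in env.look_for(c,n)][:4])
print(np.array(env.calibration("wrist")["mount"]),np.array(env.calibration("wrist")["intrinsics"]))
E
```

```text
pics
{'time': 0.0, 'joint_pos': array([-1.3224,  0.2771, -0.0279,  1.268 ,  0.    ,  1.4674]), 'qd': array([-0.0015,  0.0001,  0.0003, -0.0014,  0.0002, -0.0006]), 'joint_efforts': array([ -0.0001, -44.5509,  29.5203,   0.0165,  -0.0002,   0.    ]), 'position': array([ 0.2152, -0.586 ,  0.2302]), 'tcp_rot': array([-0.0011,  0.9846,  0.175 , -0.0001]), 'wrist_force': array([-0.6652,  0.101 , -0.7518]), 'torque': array([ 0.0314,  0.0317, -0.0007]), 'finger_force': 0.0, 'width': 0.0856885944732386}
top [[392.0729   0.     317.1199]
 [  0.     392.0729 200.176 ]
 [  0.       0.       1.    ]] [[-0.0075 -0.9995 -0.0303 -0.2682]
 [-0.9806  0.0133 -0.1958  0.5244]
 [ 0.1961  0.0282 -0.9802  0.8097]
 [ 0.      0.      0.      1.    ]]
large_spanner [(array([352., 276.]), 0.75)]
small_spanner [(array([309., 236.]), 0.71), (array([252., 169.]), 0.32)]
small_socket [(array([310., 273.]), 0.54), (array([250., 169.]), 0.44)]
medium_socket [(array([353., 218.]), 0.79), (array([430., 244.]), 0.62), (array([248., 170.]), 0.22)]
large_socket [(array([336., 244.]), 0.7)]
insert_large_spanner [(array([
[... 606 characters left out ...]
array([275., 220.]), 0.92)]
small_socket [(array([257., 233.]), 0.53)]
medium_socket [(array([341., 219.]), 0.8), (array([392., 277.]), 0.67), (array([259., 233.]), 0.42)]
large_socket [(array([298., 229.]), 0.83)]
insert_large_spanner [(array([266., 181.]), 0.97)]
insert_small_spanner [(array([272., 150.]), 0.7)]
insert_small_socket [(array([262., 163.]), 0.65)]
insert_medium_socket []
insert_large_socket [(array([263., 162.]), 0.68), (array([315., 164.]), 0.52)]
[[-0.0001 -0.9513 -0.3083  0.0789]
 [ 1.     -0.0002  0.0003 -0.    ]
 [-0.0003 -0.3083  0.9513 -0.1438]
 [ 0.      0.      0.      1.    ]] [[326.1266   0.     320.4268]
 [  0.     326.1266 201.4587]
 [  0.       0.       1.    ]]
```

Run:
```python
import cv2
im=cv2.imread("pics/top0.png"); c=im[100:325,180:480]
cv2.imwrite("pics/topc.png",cv2.resize(c,None,fx=2.66,fy=2.66,interpolation=cv2.INTER_CUBIC))
```

```text
(no output)
```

View pics/topc.png

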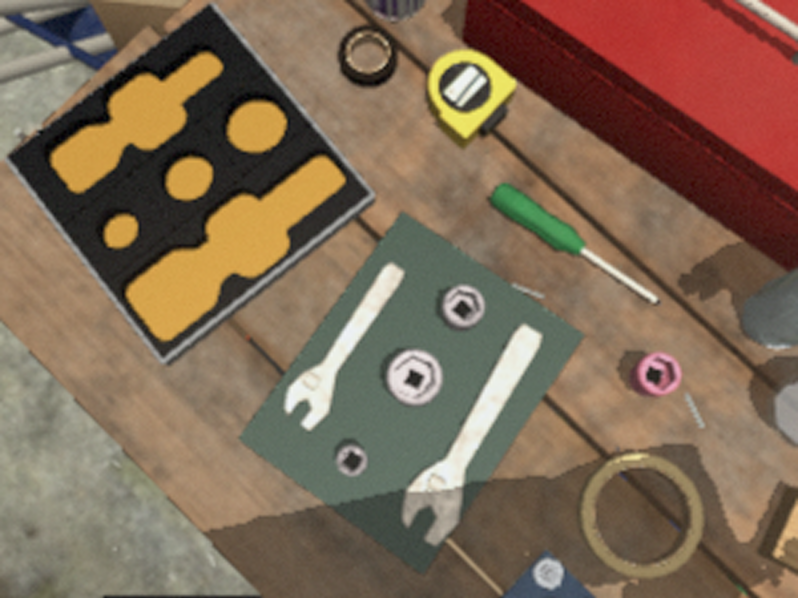

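View pics/scene0.png

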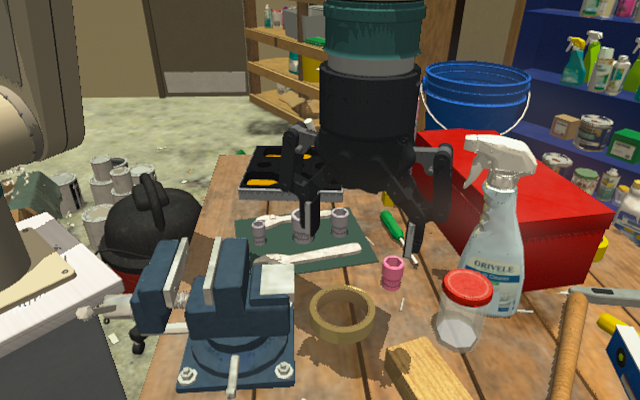

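```bash
cat > h.py <<'E'
from rig import env
import cv2, numpy as np
from scipy.spatial.transform import Rotation as R
np.set_printoptions(precision=4,suppress=True)
def pose(s):
    T=np.eye(4); q=s["tcp_rot"]; T[:3,:3]=R.from_quat([q[1],q[2],q[3],q[0]]).as_matrix(); T[:3,3]=s["position"]; return T
def cam(n,s=None):
    k=env.calibration(n); K=np.array(k["intrinsics"])
    if n=="wrist": return K,pose(s or env.state())@np.array(k["mount"])
    return K,np.linalg.inv(np.array(k["extrinsics"]))
def ray(KT,px,z):
    K,T=KT; px=np.atleast_2d(px).astype(float)
    d=np.c_[px,np.ones(len(px))]@np.linalg.inv(K).T@T[:3,:3].T
    return (T[:3,3]+d*((z-T[2,3])/d[:,2])[:,None])[:,:2]
def proj(KT,P):
    K,T=KT; p=(np.atleast_2d(P)-T[:3,3])@T[:3,:3]@K.T; return p[:,:2]/p[:,2:]
def toolmove(s,xy,z,yaw=None):
    """shift in tool axes (rows of 50mm) to reach xy,z ; yaw = wanted world angle of tool y axis (mod pi)"""
    T=pose(s); d=T[:3,:3].T@(np.r_[xy,z]-T[:3,3]); out=d/0.05
    if yaw is None: return out
    cur=np.arctan2(T[1,1],T[0,1]); dy=(yaw-cur+np.pi/2)%np.pi-np.pi/2
    return out, -np.degrees(dy)/8, s["joint_pos"][5]
E
python3 - <<'E'
from h import *
C=cam("top")
f=lambda x,y:(180+x/2.66,100+y/2.66)
P=lambda pts,z:ray(C,[f(*p) for p in pts],z)
foam=P([(8,157),(210,5),(373,195),(165,360)],.028); print("foam",foam,foam.mean(0),np.linalg.norm(np.diff(foam,axis=0),axis=1))
for n,p,z in [("small",(351,459),.044),("med",(463,306),.05),("large",(414,378),.056),("pink",(657,374),.05)]: print(n,P([p],z))
for n,p in [("lsp jaw,tail",[(432,522),(530,334)]),("ssp",[(305,413),(395,268)])]:
    q=P(p,.01);d=q[1]-q[0];print(n,q,q.mean(0),np.linalg.norm(d),np.arctan2(d[1],d[0]))
for n,p in [("ss",(121,231)),("ms",(188,178)),("ls",(257,126))]: print(n,P([p],.008))
print(P([(110,170),(200,65)],.008), P([(165,310),(330,170)],.008))
E
```

```text
foam [[ 0.6267  0.0362]
 [ 0.7647 -0.1371]
 [ 0.5876 -0.2806]
 [ 0.4485 -0.1064]] [ 0.6069 -0.122 ] [0.2216 0.228  0.223 ]
small [[ 0.366  -0.2615]]
med [[ 0.4873 -0.3533]]
large [[ 0.4289 -0.3125]]
pink [[ 0.4306 -0.506 ]]
lsp jaw,tail [[ 0.3154 -0.326 ]
 [ 0.4691 -0.4117]] [ 0.3922 -0.3689] 0.1760136326637353 -0.5085450876983044
ssp [[ 0.4047 -0.2216]
 [ 0.5274 -0.2986]] [ 0.4661 -0.2601] 0.14483250619710825 -0.5599984054552598
ss [[ 0.564  -0.0599]]
ms [[ 0.6111 -0.1175]]
ls [[ 0.658  -0.1778]]
[[ 0.6195 -0.0479]
 [ 0.7165 -0.1256]] [[ 0.4937 -0.1006]
 [ 0.6163 -0.2427]]
```

Request:
play_rows(
  series=[
    [0.58, -0.4, -0.08, 0],
    [0.58, -0.4, -0.08, 0],
    [0.58, -0.4, -0.08, 0],
    [0.58, -0.4, -0.08, 0],
    [0.58, -0.4, -0.08, 0],
  ],
)

```text
time: 1.6
position: [0.3177, -0.4417, 0.2516]
tcp_rot: [0.0, 0.985, 0.175, 0.0]
wrist_force: [0.5, -0.5, -0.2]
width: 0.0853
finger_force: 0.0
```

Request:
play_rows(
  series=[
    [0.58, -0.4, -0.08, 0],
    [0.58, -0.4, -0.08, 0],
    [0.58, -0.4, -0.08, 0],
    [0.58, -0.4, -0.08, 0],
    [0.58, -0.4, -0.08, 0],
  ],
)

```text
time: 2.1
position: [0.4194, -0.2978, 0.2717]
tcp_rot: [0.0, 0.985, 0.175, 0.0]
wrist_force: [0.5, 0.2, -0.5]
width: 0.0855
finger_force: 0.0
```

Request:
play_rows(
  series=[
    [0, 0, 0, 0],
    [0, 0, 0, 0],
    [0, 0, 0, 0],
  ],
)

```text
time: 2.4
position: [0.4183, -0.2995, 0.2712]
tcp_rot: [0.0, 0.985, 0.175, -0.0]
wrist_force: [0.1, -0.4, -0.2]
width: 0.0855
finger_force: 0.0
```

```bash
cat > look.py <<'E'
from h import *
import sys,pickle
s=env.state(); im=env.grab_frame("wrist"); n=sys.argv[1]
cv2.imwrite(f"pics/{n}.png",im[:,:,::-1]); pickle.dump(s,open(f"pics/{n}.pkl","wb"))
C=cam("wrist",s); print(s["time"],s["position"],s["joint_pos"],s["wrist_force"],s["width"])
Z=dict(large_spanner=.010,small_spanner=.010,small_socket=.044,medium_socket=.05,large_socket=.056,insert_large_spanner=.008,insert_small_spanner=.008,insert_small_socket=.008,insert_medium_socket=.008,insert_large_socket=.008)
for k,z in Z.items():
    if sys.argv[2:] and k not in sys.argv[2:]: continue
    for d in env.look_for("wrist",k)[:2]: print(k,np.round(d["point"]),round(d["score"],2),ray(C,d["point"],z)[0])
E
python3 look.py w1
```

```text
2.4 [ 0.4183 -0.2995  0.2712] [-0.7469  0.0607 -0.1998  1.3104 -0.0004  2.0435] [ 0.076  -0.4159 -0.2474] 0.08549039150257484
large_spanner [356. 200.] 0.63 [ 0.3865 -0.36  ]
small_spanner [293. 118.] 0.71 [ 0.4569 -0.25  ]
small_socket [277. 196.] 0.77 [ 0.3679 -0.263 ]
medium_socket [384. 125.] 0.82 [ 0.4874 -0.3485]
medium_socket [485. 214.] 0.77 [ 0.4343 -0.5028]
insert_large_spanner [211.  22.] 0.56 [ 0.5239 -0.1317]
insert_small_socket [333. 164.] 0.36 [ 0.4206 -0.3157]
insert_medium_socket [354. 199.] 0.46 [ 0.3867 -0.3586]
insert_large_socket [333. 162.] 0.58 [ 0.4228 -0.3154]
```

View pics/w1.png

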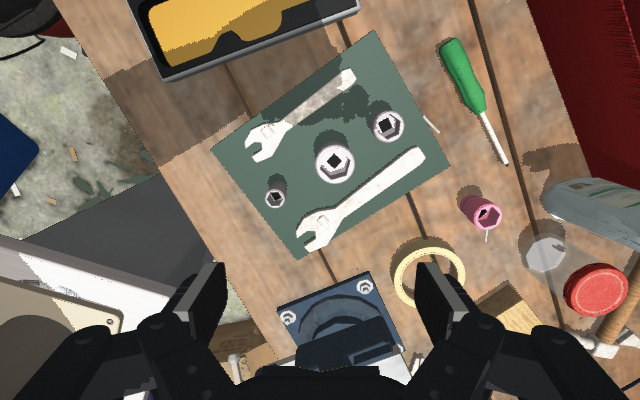

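Request:
play_rows(
  series=[
    [0.7, -0.38, -0.1, 0],
    [0.7, -0.38, -0.1, 0],
    [0.7, -0.38, -0.1, 0],
    [0.7, -0.38, -0.1, 0],
    [0.7, -0.38, -0.1, 0],
  ],
)

```text
time: 3.45
position: [0.5512, -0.1483, 0.2966]
tcp_rot: [0.0, 0.985, 0.175, 0.0]
wrist_force: [0.1, -0.6, 0.1]
width: 0.0855
finger_force: 0.0
```

Request:
play_rows(
  series=[
    [0.7, -0.38, -0.1, 0],
    [0, 0, 0, 0],
    [0, 0, 0, 0],
    [0, 0, 0, 0],
  ],
)

```text
time: 3.85
position: [0.5758, -0.1201, 0.301]
tcp_rot: [-0.0, 0.985, 0.175, -0.001]
wrist_force: [-1.0, 0.3, -0.3]
width: 0.0856
finger_force: 0.0
```

```bash
python3 look.py w2 insert_small_socket insert_medium_socket insert_large_socket insert_large_spanner insert_small_spanner
cat > seg.py <<'E'
from h import *
import pickle,sys
for src,s in (("w1",pickle.load(open("pics/w1.pkl","rb"))),("top0",None)):
    im=cv2.imread(f"pics/{src}.png"); C=cam("wrist",s) if s else cam("top")
    hsv=cv2.cvtColor(im,cv2.COLOR_BGR2HSV)
    m=((hsv[...,1]<50)&(hsv[...,2]>100)).astype(np.uint8)
    g=np.array([[.21,-.37],[.50,-.155],[.56,-.345],[.37,-.50]]); g=np.array([[.40,-.17],[.56,-.33],[.50,-.44],[.28,-.34]])
    roi=np.zeros_like(m); cv2.fillPoly(roi,[proj(C,np.c_[g,g[:,0]*0]).astype(np.int32)],1)
    n,l,st,ce=cv2.connectedComponentsWithStats(m*roi,connectivity=8)
    for i in range(1,n):
        if st[i,4]<60: continue
        ys,xs=np.where(l==i); w=ray(C,np.c_[xs,ys],.012)
        c,sz,a=cv2.minAreaRect((w*1000).astype(np.float32))
        print(src,st[i,4],np.round(ce[i]),"rect",np.round(c,1),np.round(sz,1),round(a,1))
        if max(sz)>120:
            u=np.linalg.svd(w-w.mean(0),full_matrices=0)[2][0]; u*=np.sign(u[0])
            t=(w-w.mean(0))@u; k=t>np.percentile(t,45); sh=w[k]; c0=sh.mean(0); v=np.linalg.svd(sh-c0,full_matrices=0)[2][0]; v*=np.sign(v[0])
            tt=(w-c0)@v; print("   shank c",c0,"dir",np.arctan2(v[1],v[0]),"jaw..tail",tt.min(),tt.max(),"mid",c0+v*(tt.min()+tt.max())/2)
E
python3 seg.py
```

```text
3.85 [ 0.5758 -0.1201  0.301 ] [-0.3153  0.1843  0.003   1.3904 -0.0005  2.475 ] [-1.041   0.327  -0.3239] 0.08559170088407836
insert_large_spanner [377. 261.] 0.65 [ 0.4571 -0.2536]
insert_large_spanner [348. 190.] 0.6 [ 0.5448 -0.172 ]
insert_small_spanner [313.  74.] 0.69 [ 0.6707 -0.0755]
insert_small_spanner [377. 260.] 0.25 [ 0.4593 -0.2531]
insert_small_socket [275. 160.] 0.96 [ 0.5511 -0.0632]
insert_medium_socket [330. 137.] 0.63 [ 0.6059 -0.123 ]
w1 18997 [335. 155.] rect [ 438.2 -317.8] [189.3 226.7] 54.8
   shank c [ 0.4681 -0.3467] dir 0.4160973063630437 jaw..tail -0.1510875009429009 0.09025905789997093 mid [ 0.4403 -0.359 ]
top0 6824 [335. 244.] rect [ 437.3 -316.3] [188.3 227.9] 55.3
   shank c [ 0.4633 -0.3454] dir 0.5591220701356395 jaw..tail -0.1305411792200033 0.0903149803384871 mid [ 0.4463 -0.356 ]
```

View pics/w2.png

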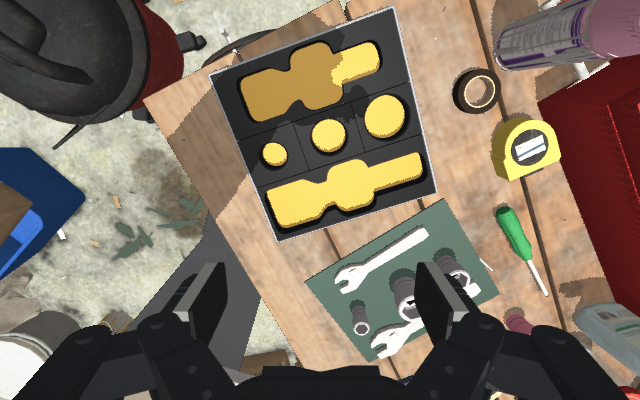

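```bash
sed -i 's/hsv\[...,1\]<50)&(hsv\[...,2\]>100/hsv[...,1]<45)\&(hsv[...,2]>(110 if s else 120)/' seg.py; python3 seg.py
python3 - <<'E'
from h import *
import pickle
for src,s in (("w2",pickle.load(open("pics/w2.pkl","rb"))),("top0",None)):
    im=cv2.imread(f"pics/{src}.png"); C=cam("wrist",s) if s else cam("top")
    hsv=cv2.cvtColor(im,cv2.COLOR_BGR2HSV); m=((hsv[...,0]>14)&(hsv[...,0]<32)&(hsv[...,1]>120)&(hsv[...,2]>80)).astype(np.uint8)
    n,l,st,ce=cv2.connectedComponentsWithStats(m)
    for i in range(1,n):
        w=ray(C,ce[i],.0185)[0]
        if st[i,4]>80 and np.linalg.norm(w-[.607,-.122])<.13: print(src,st[i,4],np.round(ce[i],1),w)
C=cam("wrist",pickle.load(open("pics/w2.pkl","rb")))
f=ray(C,[(211,77),(395,8),(437,192),(278,240)],.028); print(f,f.mean(0))
E
```

```text
w1 15829 [336. 152.] rect [ 438.3 -317.8] [187.8 226.7] 54.8
   shank c [ 0.4745 -0.3427] dir 0.6791149862478253 jaw..tail -0.13046976370511273 0.07497207309896833 mid [ 0.453  -0.3601]
top0 679 [307. 233.] rect [ 460.5 -261.1] [ 40.1 157. ] 49.7
   shank c [ 0.4824 -0.2685] dir -0.6278635308345712 jaw..tail -0.10093656202374568 0.057180928571993736 mid [ 0.4647 -0.2556]
top0 155 [354. 214.] rect [ 494.7 -355.7] [33.5 34. ] 44.2
top0 1090 [357. 264.] rect [ 393.2 -358. ] [ 47.1 197.7] 62.7
   shank c [ 0.4229 -0.382 ] dir -0.5485134672667459 jaw..tail -0.13580994530954846 0.0610562787970672 mid [ 0.391  -0.3625]
top0 326 [336. 241.] rect [ 434.9 -313.5] [44.  45.9] 44.1
top0 75 [312. 273.] rect [ 365.6 -259.1] [24.2 21.6] 89.6
w2 6208 [307.4  79.1] [ 0.6624 -0.0715]
w2 1376 [384.1 116.2] [ 0.6543 -0.1773]
w2 895 [328.3 135. ] [ 0.608  -0.1192]
w2 458 [274.4 153.8] [ 0.5609 -0.0613]
w2 5540 [340.1 188.5] [ 0.5465 -0.1594]
top0 1356 [229.7 145.5] [ 0.6609 -0.0687]
top0 360 [276.  147.3] [ 0.6546 -0.1778]
top0 242 [250.7 166.8] [ 0.6083 -0.1196]
top0 2085 [265.9 193.4] [ 0.5448 -0.1562]
top0 143 [225.1 186.5] [ 0.5623 -0.0617]
[[ 0.6247  0.037 ]
 [ 0.7669 -0.1396]
 [ 0.5886 -0.2807]
 [ 0.4493 -0.1034]] [ 0.6074 -0.1217]
```

Request:
play_rows(
  series=[
    [-0.66, 0.34, 0.3, 0],
    [-0.66, 0.34, 0.3, 0],
    [-0.66, 0.34, 0.3, 0],
    [-0.66, 0.34, 0.3, 0],
    [-0.66, 0.34, 0.3, 0],
  ],
)

```text
time: 4.65
position: [0.4496, -0.2575, 0.2259]
tcp_rot: [0.0, 0.985, 0.175, 0.0]
wrist_force: [-0.7, -0.3, -0.4]
width: 0.0858
finger_force: 0.0
```

Request:
play_rows(
  series=[
    [-0.66, 0.34, 0.3, 0],
    [-0.66, 0.34, 0.3, 0],
    [0, 0, 0, 0],
    [0, 0, 0, 0],
    [0, 0, 0, 0],
  ],
  jaw=64,
)

```text
time: 5.15
position: [0.4013, -0.311, 0.1969]
tcp_rot: [0.0, 0.985, 0.175, 0.0]
wrist_force: [0.5, 0.7, 0.2]
width: 0.064
finger_force: 0.0
```

```bash
python3 look.py w3 small_socket medium_socket large_socket small_spanner large_spanner
python3 - <<'E'
import cv2
im=cv2.imread("pics/w3.png")[0:300,150:550]; cv2.imwrite("pics/w3c.png",cv2.resize(im,None,fx=2,fy=2,interpolation=cv2.INTER_CUBIC))
E
```

```text
5.15 [ 0.4013 -0.311   0.1969] [-0.7869  0.0899 -0.3272  1.1526  0.0005  2.0027] [0.5013 0.6948 0.1859] 0.06396471550699073
large_spanner [358. 202.] 0.6 [ 0.3885 -0.358 ]
small_spanner [283. 100.] 0.9 [ 0.4594 -0.2508]
small_socket [262. 200.] 0.98 [ 0.3676 -0.2642]
small_socket [331. 156.] 0.71 [ 0.4298 -0.3111]
medium_socket [516. 218.] 0.95 [ 0.4357 -0.4973]
medium_socket [396. 109.] 0.71 [ 0.4882 -0.3488]
large_socket [331. 156.] 0.93 [ 0.4316 -0.3098]
```

View pics/w3c.png

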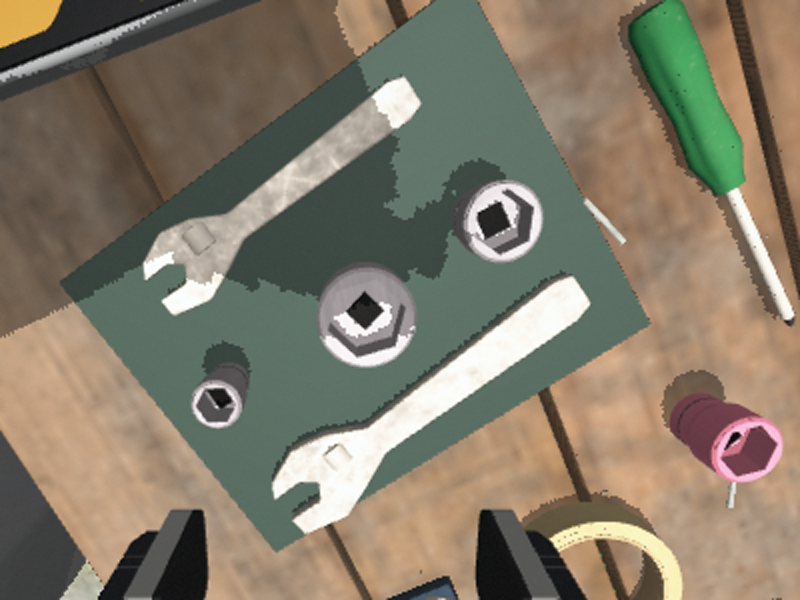

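Run:
```python
from h import *
import pickle
C=cam("wrist",pickle.load(open("pics/w3.pkl","rb")))
f=lambda p,z: ray(C,[(150+a/2,b/2) for a,b in p],z)
for n,p,z in [("L",(367,317),.056),("S",(218,404),.044),("M",(503,221),.05)]: print(n,f([p],z))
for n,p,L in [("ss",[(235,224),(406,91),(160,291)],.157),("ls",[(381,434),(577,288),(293,510)],.196)]:
    w=f(p,.010); d=w[1]-w[0]; d/=np.linalg.norm(d); print(n,w,"th",np.arctan2(d[1],d[0]),"len",np.dot(w[1]-w[2],d),"origin",w[1]-d*L/2, "grip",w[1]-d*(L/2-.008))
# edges widths
print(f([(228,210),(385,80),(240,236),(404,122)],.01)); print(f([(368,418),(555,283),(395,450),(587,305)],.01))
```

```text
L [[ 0.4302 -0.3128]]
S [[ 0.3645 -0.262 ]]
M [[ 0.4883 -0.3534]]
ss [[ 0.4435 -0.2404]
 [ 0.5274 -0.2969]
 [ 0.3993 -0.2146]] th -0.5923471629836586 len 0.15222366775978313 origin [ 0.4623 -0.2531] grip [ 0.4689 -0.2575]
ls [[ 0.3659 -0.3473]
 [ 0.4732 -0.4117]
 [ 0.3063 -0.3174]] th -0.5400208958358645 len 0.1916698495790149 origin [ 0.3892 -0.3613] grip [ 0.396  -0.3654]
[[ 0.4487 -0.2353]
 [ 0.5284 -0.2861]
 [ 0.4389 -0.2445]
 [ 0.5148 -0.3009]]
[[ 0.372  -0.3374]
 [ 0.4716 -0.4001]
 [ 0.3598 -0.3579]
 [ 0.4672 -0.4203]]
```

Request:
play_rows(
  series=[
    [0.53, 0.22, 0.0, 0],
    [0, 0, 0.85, 0],
    [0, 0, 0.85, 0],
    [0, 0, 0.85, 0],
    [0, 0, 0.85, 0],
  ],
)

```text
time: 5.95
position: [0.4301, -0.3121, 0.0252]
tcp_rot: [0.001, 0.984, 0.175, 0.0]
wrist_force: [-0.3, -0.3, 0.3]
width: 0.064
finger_force: 0.0
```

Request:
play_rows(
  series=[
    [0, 0, 0, 0],
    [0, 0, 0, 0],
  ],
)

```text
time: 6.15
position: [0.4291, -0.3116, 0.0263]
tcp_rot: [-0.001, 0.985, 0.175, -0.001]
wrist_force: [1.0, -0.3, 0.9]
width: 0.0641
finger_force: 0.0
```

Request:
play_rows(
  series=[
    [0, 0, 0, 0],
    [0, 0, 0, 0],
    [0, 0, 0, 0],
    [0, 0, 0, 0],
    [0, 0, 0, 0],
  ],
  jaw=20,
)

```text
time: 6.65
position: [0.4316, -0.3138, 0.0294]
tcp_rot: [0.002, 0.985, 0.175, 0.002]
wrist_force: [-0.1, 2.3, 7.6]
width: 0.0429
finger_force: 61.8
```

Request:
play_rows(
  series=[
    [0, 0, -0.3, 0],
    [0, 0, -0.6, 0],
    [0, 0, -0.7, 0],
    [0, 0, -0.4, 0],
    [0, 0, 0, 0],
  ],
)

```text
time: 7.15
position: [0.4318, -0.3146, 0.1307]
tcp_rot: [0.004, 0.985, 0.175, 0.003]
wrist_force: [1.3, 0.0, -2.9]
width: 0.0423
finger_force: 61.6
```

Request:
play_rows(
  series=[
    [0.5, -0.1, 0, 0],
    [0.7, -0.15, 0, 0],
    [0.8, -0.15, 0, 0],
    [0.8, -0.15, 0, 0],
    [0.8, -0.15, 0, 0],
  ],
)

```text
time: 7.65
position: [0.5864, -0.216, 0.1246]
tcp_rot: [-0.001, 0.985, 0.175, -0.001]
wrist_force: [-0.1, -0.4, -2.2]
width: 0.0426
finger_force: 61.6
```

Request:
play_rows(
  series=[
    [0.8, -0.15, 0, 0],
    [0.5, -0.1, 0, 0],
    [0.24, -0.05, 0, 0],
    [0, 0, 0, 0],
    [0, 0, 0, 0],
  ],
)

```text
time: 8.15
position: [0.6518, -0.1768, 0.1251]
tcp_rot: [-0.0, 0.985, 0.175, -0.001]
wrist_force: [0.5, -0.2, -3.7]
width: 0.0422
finger_force: 61.6
```

```bash
python3 look.py w4 insert_large_socket insert_medium_socket insert_small_socket; python3 -c "
from h import *
print(toolmove(env.state(),[.654,-.1772],.04))"
```

```text
8.15 [ 0.6518 -0.1768  0.1251] [-0.3602  0.4326 -0.0369  1.1041 -0.0008  2.4299] [ 0.5108 -0.1779 -3.7489] 0.04220806997169712
insert_small_socket [147. 258.] 0.66 [ 0.5428 -0.0515]
insert_medium_socket [233. 228.] 0.64 [ 0.5976 -0.1158]
insert_large_socket [329. 190.] 0.88 [ 0.658 -0.182]
[0.0376 0.0078 1.7243]
```

View pics/w4.png

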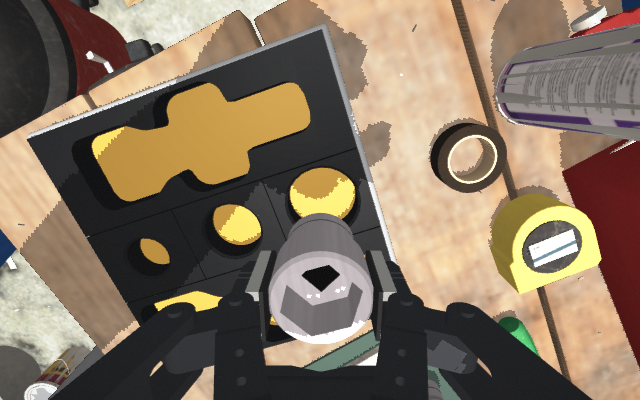

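Run:
```python
from h import *
import pickle
s=pickle.load(open("pics/w4.pkl","rb")); C=cam("wrist",s)
print("ring",ray(C,[(321,296)],.153)); print("hole edges z.03 (l,r,top)",ray(C,[(288,196),(356,194),(318,164)],.029))
print("pred hole rim", proj(C,[[.654+.027*np.cos(a),-.1772+.027*np.sin(a),.03] for a in (0.35,0.35+np.pi/2,.35-np.pi/2)]))
```

```text
ring [[ 0.6523 -0.1769]]
hole edges z.03 (l,r,top) [[ 0.6482 -0.1515]
 [ 0.6677 -0.2   ]
 [ 0.6796 -0.1646]]
pred hole rim [[322.0742 166.0403]
 [286.8828 200.518 ]
 [357.0595 200.6318]]
```

Request:
play_rows(
  series=[
    [0.05, 0, 0, 0],
    [0, 0, 0.5, 0],
    [0, 0, 0.5, 0],
    [0, 0, 0.4, 0],
    [0, 0, 0.2, 0],
  ],
)

```text
time: 8.85
position: [0.654, -0.1756, 0.0442]
tcp_rot: [-0.001, 0.985, 0.175, -0.002]
wrist_force: [-0.2, 0.5, -4.2]
width: 0.0423
finger_force: 61.6
```

Request:
play_rows(
  series=[
    [0, 0, 0.1, 0],
    [0, 0, 0, 0],
    [0, 0, 0, 0],
  ],
)

```text
time: 9.15
position: [0.6567, -0.1762, 0.0426]
tcp_rot: [0.001, 0.985, 0.175, 0.001]
wrist_force: [0.0, -0.5, -3.4]
width: 0.0429
finger_force: 61.6
```

Request:
play_rows(
  series=[
    [0, 0, 0.1, 0],
    [0, 0, 0, 0],
    [0, 0, 0, 0],
  ],
)

```text
time: 9.45
position: [0.657, -0.1763, 0.0375]
tcp_rot: [0.001, 0.985, 0.175, 0.001]
wrist_force: [1.1, -0.4, -0.1]
width: 0.0426
finger_force: 61.8
```

Request:
play_rows(
  series=[
    [0, 0, 0.04, 0],
    [0, 0, 0, 0],
    [0, 0, 0, 0],
  ],
)

```text
time: 9.75
position: [0.6571, -0.1763, 0.0374]
tcp_rot: [0.001, 0.985, 0.175, 0.001]
wrist_force: [-2.8, 0.4, 8.5]
width: 0.0425
finger_force: 63.1
```

Request:
play_rows(
  series=[
    [0, 0, 0, 0],
    [0, 0, 0, 0],
    [0, 0, 0, 0],
    [0, 0, -0.2, 0],
  ],
  jaw=62,
)

```text
time: 10.15
position: [0.654, -0.1752, 0.0427]
tcp_rot: [-0.001, 0.985, 0.175, -0.002]
wrist_force: [0.2, 0.0, -1.1]
width: 0.0623
finger_force: 0.0
```

Request:
play_rows(
  series=[
    [0, 0, -0.7, 0],
    [0, 0, -0.7, 0],
    [0, 0, -0.6, 0],
    [0, 0, 0, 0],
    [0, 0, 0, 0],
  ],
)

```text
time: 10.65
position: [0.6565, -0.1761, 0.1459]
tcp_rot: [0.001, 0.985, 0.175, 0.001]
wrist_force: [-0.5, 0.8, -0.0]
width: 0.0621
finger_force: 0.0
```

Request:
play_rows(
  series=[
    [-0.73, 0.36, 0, 0],
    [-0.73, 0.36, 0, 0],
    [-0.73, 0.36, 0, 0],
    [-0.73, 0.36, 0, 0],
    [-0.73, 0.36, 0, 0],
  ],
  jaw=54,
)

```text
time: 11.15
position: [0.513, -0.3231, 0.1422]
tcp_rot: [-0.001, 0.985, 0.175, -0.001]
wrist_force: [0.6, -0.5, 0.3]
width: 0.0538
finger_force: 0.0
```

Request:
play_rows(
  series=[
    [-0.73, 0.36, 0, 0],
    [0, 0, 0, 0],
    [0, 0, 0, 0],
    [0, 0, 0, 0],
  ],
)

```text
time: 11.55
position: [0.4873, -0.3516, 0.1433]
tcp_rot: [-0.001, 0.985, 0.175, -0.0]
wrist_force: [0.5, -0.4, -0.3]
width: 0.054
finger_force: 0.0
```

```bash
python3 look.py w5 medium_socket small_spanner;  python3 -c "
from h import *
print(toolmove(env.state(),[.488,-.3525],.0265))"
```

```text
11.55 [ 0.4873 -0.3516  0.1433] [-0.7328  0.2941 -0.1955  1.0833  0.0005  2.0563] [ 0.4629 -0.3543 -0.2758] 0.05404015540245064
small_spanner [202. 182.] 0.81 [ 0.4574 -0.2515]
medium_socket [319. 200.] 0.87 [ 0.4897 -0.3491]
medium_socket [456. 296.] 0.6 [ 0.4501 -0.4868]
[-0.0073  0.0193  2.3487]
```

View pics/w5.png

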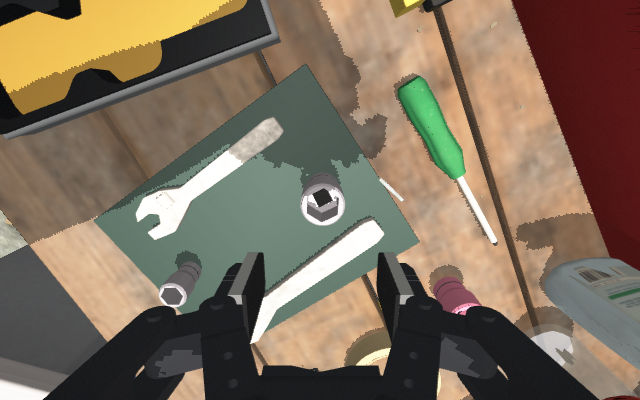

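Request:
play_rows(
  series=[
    [0, 0.02, 0.6, 0],
    [0, 0, 0.6, 0],
    [0, 0, 0.6, 0],
    [0, 0, 0.5, 0],
    [0, 0, 0, 0],
  ],
)

```text
time: 12.2
position: [0.4855, -0.3502, 0.0254]
tcp_rot: [-0.003, 0.984, 0.176, -0.003]
wrist_force: [-1.1, 0.3, 0.0]
width: 0.0541
finger_force: 0.0
```

Request:
play_rows(
  series=[
    [0, 0, 0, 0],
    [0, 0, 0, 0],
    [0, 0, 0, 0],
    [0, 0, 0, 0],
    [0, 0, 0, 0],
  ],
  jaw=15,
)

```text
time: 12.7
position: [0.4886, -0.3543, 0.0307]
tcp_rot: [0.001, 0.985, 0.175, 0.001]
wrist_force: [-0.4, 0.2, 3.1]
width: 0.0323
finger_force: 60.1
```

Request:
play_rows(
  series=[
    [0, 0, -0.3, 0],
    [0, 0, -0.6, 0],
    [0, 0, -0.7, 0],
    [0, 0, -0.4, 0],
    [0, 0, 0, 0],
  ],
)

```text
time: 13.2
position: [0.4901, -0.3558, 0.1342]
tcp_rot: [0.003, 0.985, 0.175, 0.003]
wrist_force: [1.0, -0.0, -0.4]
width: 0.0321
finger_force: 59.9
```

Request:
play_rows(
  series=[
    [0.4, -0.35, 0, 0],
    [0.6, -0.55, 0, 0],
    [0.65, -0.6, 0, 0],
    [0.65, -0.6, 0, 0],
    [0.65, -0.6, 0, 0],
  ],
)

```text
time: 13.7
position: [0.5791, -0.1742, 0.128]
tcp_rot: [-0.001, 0.985, 0.175, -0.001]
wrist_force: [1.4, -0.2, -1.5]
width: 0.0323
finger_force: 60.0
```

Request:
play_rows(
  series=[
    [0.6, -0.55, 0, 0],
    [0.3, -0.28, 0, 0],
    [0, 0, 0, 0],
    [0, 0, 0, 0],
    [0, 0, 0, 0],
  ],
)

```text
time: 14.2
position: [0.6066, -0.1223, 0.1286]
tcp_rot: [-0.0, 0.985, 0.174, -0.001]
wrist_force: [-0.5, 0.2, -1.2]
width: 0.0323
finger_force: 60.0
```

```bash
python3 look.py w6 insert_medium_socket medium_socket;  python3 -c "
from h import *
print(toolmove(env.state(),[.608,-.1198],.04))"
```

```text
14.2 [ 0.6066 -0.1223  0.1286] [-0.3031  0.3357 -0.1712  1.0654 -0.0005  2.4877] [-0.506   0.2176 -1.2314] 0.03227817633255106
medium_socket [318. 274.] 0.87 [ 0.5568 -0.1383]
insert_medium_socket [319. 194.] 0.88 [ 0.6056 -0.1212]
[ 0.0398 -0.0465  1.7821]
```

View pics/w6.png

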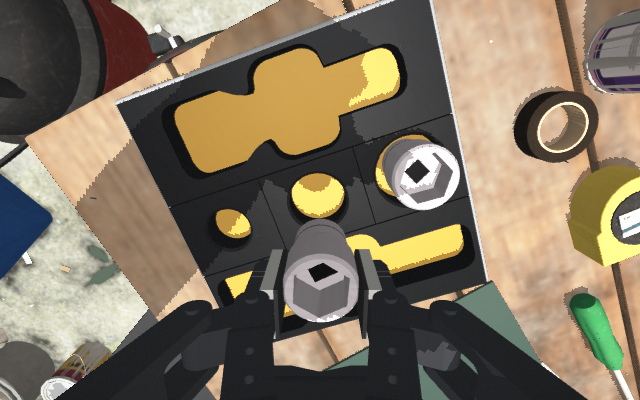

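Request:
play_rows(
  series=[
    [0.04, -0.04, 0, 0],
    [0, 0, 0.5, 0],
    [0, 0, 0.5, 0],
    [0, 0, 0.4, 0],
    [0, 0, 0.2, 0],
  ],
)

```text
time: 14.85
position: [0.6072, -0.1188, 0.0473]
tcp_rot: [-0.001, 0.985, 0.175, -0.001]
wrist_force: [0.2, -0.6, -1.3]
width: 0.0322
finger_force: 60.0
```

Request:
play_rows(
  series=[
    [0, 0, 0.16, 0],
    [0, 0, 0, 0],
    [0, 0, 0, 0],
  ],
)

```text
time: 15.15
position: [0.6095, -0.1193, 0.0421]
tcp_rot: [0.0, 0.985, 0.175, 0.001]
wrist_force: [0.1, -0.6, -1.2]
width: 0.032
finger_force: 60.0
```

Request:
play_rows(
  series=[
    [0, 0, 0.08, 0],
    [0, 0, 0, 0],
    [0, 0, 0, 0],
  ],
)

```text
time: 15.45
position: [0.6105, -0.1195, 0.0386]
tcp_rot: [0.001, 0.985, 0.175, 0.002]
wrist_force: [1.1, -1.0, 1.8]
width: 0.032
finger_force: 60.1
```

Request:
play_rows(
  series=[
    [0, 0, 0.04, 0],
    [0, 0, 0, 0],
    [0, 0, 0, 0],
  ],
)

```text
time: 15.75
position: [0.6106, -0.1195, 0.0385]
tcp_rot: [0.001, 0.985, 0.175, 0.002]
wrist_force: [-2.5, 0.7, 13.4]
width: 0.0322
finger_force: 61.5
```

Request:
play_rows(
  series=[
    [0, 0, 0, 0],
    [0, 0, 0, 0],
    [0, 0, 0, 0],
    [0, 0, -0.2, 0],
  ],
  jaw=50,
)

```text
time: 16.15
position: [0.6068, -0.1184, 0.0436]
tcp_rot: [-0.001, 0.985, 0.175, -0.002]
wrist_force: [-0.2, -0.1, -0.6]
width: 0.0502
finger_force: 0.0
```

Request:
play_rows(
  series=[
    [0, 0, -0.7, 0],
    [0, 0, -0.7, 0],
    [0, 0, -0.6, 0],
    [0, 0, 0, 0],
    [0, 0, 0, 0],
  ],
)

```text
time: 16.65
position: [0.6095, -0.1192, 0.1466]
tcp_rot: [0.001, 0.985, 0.175, 0.001]
wrist_force: [0.1, 0.8, -0.6]
width: 0.0503
finger_force: 0.0
```

Request:
play_rows(
  series=[
    [-0.79, 0.14, 0, 0],
    [-0.79, 0.14, 0, 0],
    [-0.79, 0.14, 0, 0],
    [-0.79, 0.14, 0, 0],
    [-0.79, 0.14, 0, 0],
  ],
  jaw=46,
)

```text
time: 17.15
position: [0.4327, -0.2195, 0.1435]
tcp_rot: [-0.001, 0.985, 0.175, -0.001]
wrist_force: [0.3, -1.2, -0.1]
width: 0.046
finger_force: 0.0
```

Request:
play_rows(
  series=[
    [-0.79, 0.14, 0, 0],
    [-0.79, 0.14, 0, 0],
    [0, 0, 0, 0],
    [0, 0, 0, 0],
    [0, 0, 0, 0],
  ],
)

```text
time: 17.65
position: [0.3662, -0.2597, 0.1445]
tcp_rot: [-0.001, 0.985, 0.175, -0.0]
wrist_force: [-0.3, -0.9, -0.3]
width: 0.0459
finger_force: 0.0
```

```bash
python3 look.py w7 small_socket;  python3 -c "
from h import *
print(toolmove(env.state(),[.366,-.262],.0255))
im=cv2.imread('pics/w7.png')[50:350,120:520];cv2.imwrite('pics/w7c.png',cv2.resize(im,None,fx=2,fy=2))"
```

```text
17.65 [ 0.3662 -0.2597  0.1445] [-0.7613  0.0311 -0.5091  1.032   0.0004  2.028 ] [-0.2624 -0.8632 -0.2639] 0.04594715281112431
small_socket [323. 202.] 0.79 [ 0.3659 -0.2616]
[-0.0298  0.0404  2.3881]
```

View pics/w7c.png

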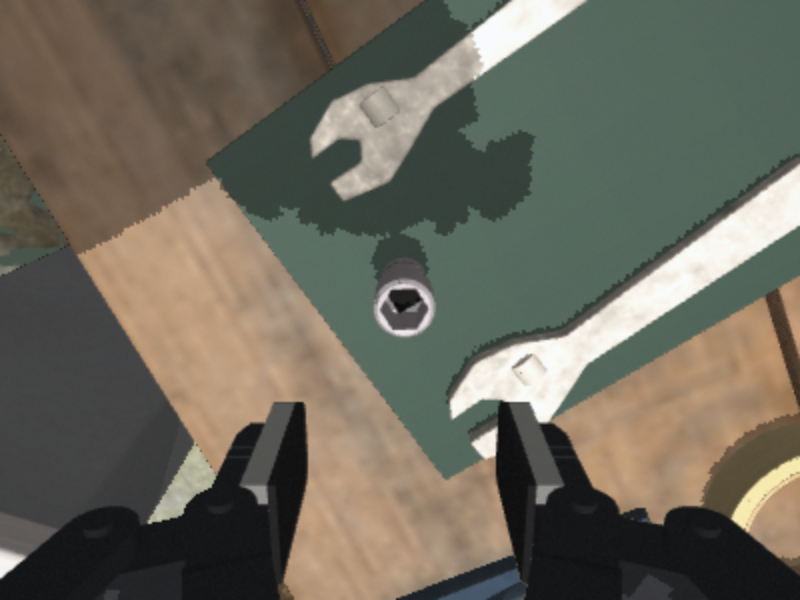

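Request:
play_rows(
  series=[
    [-0.02, 0.03, 0.6, 0],
    [0, 0, 0.6, 0],
    [0, 0, 0.6, 0],
    [0, 0, 0.56, 0],
    [0, 0, 0, 0],
  ],
)

```text
time: 18.25
position: [0.3636, -0.2587, 0.024]
tcp_rot: [-0.003, 0.984, 0.176, -0.002]
wrist_force: [-0.4, 0.1, -0.3]
width: 0.046
finger_force: 0.0
```

Request:
play_rows(
  series=[
    [0, 0, 0, 0],
    [0, 0, 0, 0],
    [0, 0, 0, 0],
    [0, 0, 0, 0],
    [0, 0, 0, 0],
  ],
  jaw=8,
)

```text
time: 18.75
position: [0.3665, -0.2628, 0.0284]
tcp_rot: [0.001, 0.985, 0.175, 0.001]
wrist_force: [-0.2, 0.7, 3.1]
width: 0.0217
finger_force: 58.8
```

Request:
play_rows(
  series=[
    [0, 0, -0.3, 0],
    [0, 0, -0.6, 0],
    [0, 0, -0.7, 0],
    [0, 0, -0.4, 0],
    [0, 0, 0, 0],
  ],
)

```text
time: 19.25
position: [0.3679, -0.2642, 0.1308]
tcp_rot: [0.003, 0.985, 0.175, 0.002]
wrist_force: [0.5, -0.4, -1.0]
width: 0.0219
finger_force: 58.7
```

Request:
play_rows(
  series=[
    [0.5, -0.24, 0, 0],
    [0.8, -0.38, 0, 0],
    [0.8, -0.38, 0, 0],
    [0.8, -0.38, 0, 0],
    [0.8, -0.38, 0, 0],
  ],
)

```text
time: 19.75
position: [0.509, -0.114, 0.1258]
tcp_rot: [-0.0, 0.985, 0.175, -0.001]
wrist_force: [-0.0, -0.8, -0.6]
width: 0.0218
finger_force: 58.8
```

Request:
play_rows(
  series=[
    [0.8, -0.38, 0, 0],
    [0.55, -0.25, 0, 0],
    [0, 0, 0, 0],
    [0, 0, 0, 0],
    [0, 0, 0, 0],
  ],
)

```text
time: 20.25
position: [0.56, -0.0632, 0.1261]
tcp_rot: [-0.0, 0.985, 0.175, -0.001]
wrist_force: [0.1, 0.4, -1.0]
width: 0.022
finger_force: 58.8
```

```bash
python3 look.py w8 insert_small_socket small_socket;  python3 -c "
from h import *
s=env.state();print(toolmove(s,[.5617,-.0623],.04)); C=cam('wrist',s)
print('pred hole rim', proj(C,[[.5617+.017*np.cos(a),-.0623+.017*np.sin(a),.03] for a in (0.35,0.35+np.pi/2,.35-np.pi/2)]))"
```

```text
20.25 [ 0.56   -0.0632  0.1261] [-0.2268  0.2474 -0.2974  1.0286 -0.0004  2.5637] [ 0.1218  0.3734 -1.0377] 0.021963169704290138
small_socket [322. 274.] 0.85 [ 0.5091 -0.0833]
insert_small_socket [320. 202.] 0.77 [ 0.5534 -0.0653]
[ 0.0324 -0.0162  1.7396]
pred hole rim [[319.3443 179.2485]
 [297.4391 200.5565]
 [341.2874 200.5649]]
```

View pics/w8.png

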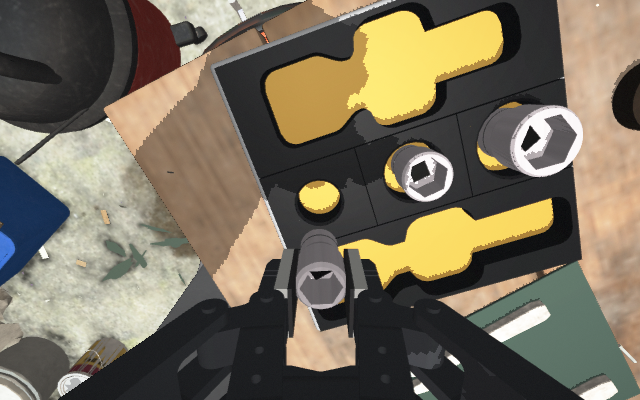

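Request:
play_rows(
  series=[
    [0.03, -0.01, 0, 0],
    [0, 0, 0.5, 0],
    [0, 0, 0.5, 0],
    [0, 0, 0.4, 0],
    [0, 0, 0.2, 0],
  ],
)

```text
time: 20.9
position: [0.5612, -0.0619, 0.0455]
tcp_rot: [-0.001, 0.985, 0.175, -0.001]
wrist_force: [-0.0, 0.7, -1.1]
width: 0.0221
finger_force: 58.8
```

Request:
play_rows(
  series=[
    [0, 0, 0.14, 0],
    [0, 0, 0, 0],
    [0, 0, 0, 0],
  ],
)

```text
time: 21.2
position: [0.5636, -0.0621, 0.0411]
tcp_rot: [0.0, 0.985, 0.175, 0.001]
wrist_force: [0.5, 0.7, -0.4]
width: 0.0217
finger_force: 58.8
```

Request:
play_rows(
  series=[
    [0, 0, 0.06, 0],
    [0, 0, 0, 0],
    [0, 0, 0, 0],
  ],
)

```text
time: 21.5
position: [0.5631, -0.0619, 0.0377]
tcp_rot: [0.0, 0.985, 0.175, 0.0]
wrist_force: [0.1, -0.1, -0.9]
width: 0.0217
finger_force: 58.8
```

Request:
play_rows(
  series=[
    [0, 0, 0.05, 0],
    [0, 0, 0, 0],
    [0, 0, 0, 0],
  ],
)

```text
time: 21.8
position: [0.5636, -0.0619, 0.0363]
tcp_rot: [0.0, 0.985, 0.175, 0.001]
wrist_force: [-1.0, -0.2, 7.4]
width: 0.022
finger_force: 59.8
```

Request:
play_rows(
  series=[
    [0, 0, 0, 0],
    [0, 0, 0, 0],
    [0, 0, 0, 0],
    [0, 0, -0.2, 0],
  ],
  jaw=40,
)

```text
time: 22.2
position: [0.5612, -0.0615, 0.0436]
tcp_rot: [-0.001, 0.985, 0.175, -0.002]
wrist_force: [-0.0, -0.1, -0.5]
width: 0.0402
finger_force: 0.0
```

Request:
play_rows(
  series=[
    [0, 0, -0.7, 0],
    [0, 0, -0.7, 0],
    [0, 0, -0.6, 0],
    [0, 0, -0.4, 0],
    [0, 0, 0, 0],
  ],
)

```text
time: 22.7
position: [0.5657, -0.0625, 0.1693]
tcp_rot: [0.002, 0.985, 0.175, 0.004]
wrist_force: [0.1, -0.2, -0.8]
width: 0.0402
finger_force: 0.0
```

Request:
play_rows(
  series=[
    [-0.62, 0.6, 0, 0],
    [-0.62, 0.6, 0, 0],
    [-0.62, 0.6, 0, 0],
    [-0.62, 0.6, 0, 0],
    [-0.62, 0.6, 0, 0],
  ],
)

```text
time: 23.2
position: [0.4674, -0.2569, 0.1638]
tcp_rot: [-0.001, 0.985, 0.175, -0.001]
wrist_force: [0.7, 0.4, 0.1]
width: 0.0397
finger_force: 0.0
```

Request:
play_rows(
  series=[
    [0, 0, 0, -0.98],
    [0, 0, 0, -0.98],
    [0, 0, 0, -0.98],
    [0, 0, 0, -0.98],
    [0, 0, 0, -0.98],
  ],
)

```text
time: 23.7
position: [0.4681, -0.2557, 0.1636]
tcp_rot: [-0.001, 0.867, 0.497, -0.0]
wrist_force: [-0.3, 0.7, 1.4]
width: 0.0397
finger_force: 0.0
```

Request:
play_rows(
  series=[
    [0, 0, 0, -0.98],
    [0, 0, 0, -0.98],
    [0, 0, 0, -0.98],
    [0, 0, 0, -0.98],
    [0, 0, 0, -0.98],
  ],
)

```text
time: 24.2
position: [0.4682, -0.2555, 0.1636]
tcp_rot: [-0.001, 0.65, 0.76, -0.0]
wrist_force: [0.1, 0.6, -0.2]
width: 0.0403
finger_force: 0.0
```

Request:
play_rows(
  series=[
    [0, 0, 0, -0.98],
    [0, 0, 0, -0.98],
    [0, 0, 0, -0.98],
    [0, 0, 0, -0.98],
    [0, 0, 0, -0.98],
  ],
)

```text
time: 24.7
position: [0.4682, -0.2555, 0.1636]
tcp_rot: [-0.001, 0.358, 0.934, 0.0]
wrist_force: [-0.3, 0.2, 0.6]
width: 0.0401
finger_force: 0.0
```

Request:
play_rows(
  series=[
    [0, 0, 0, -0.98],
    [0, 0, 0, 0],
    [0, 0, 0, 0],
    [0, 0, 0, 0],
  ],
)

```text
time: 25.1
position: [0.4687, -0.2559, 0.1644]
tcp_rot: [-0.0, 0.297, 0.955, 0.0]
wrist_force: [-0.3, 0.2, 0.4]
width: 0.0403
finger_force: 0.0
```

```bash
python3 look.py w9 small_spanner;  python3 -c "
from h import *
s=env.state();print(toolmove(s,[.469,-.2575],.004,.97)); C=cam('wrist',s)
im=cv2.imread('pics/w9.png')
for th,o in ((-.6,(.4623,-.2531)),):
  R2=np.array([[np.cos(th),-np.sin(th)],[np.sin(th),np.cos(th)]])
  for a in [(-.078,0),(.078,0),(.008,-.0095),(.008,.0095),(.07,-.0095),(.07,.0095),(-.02,-.0095),(-.02,.0095)]:
    p=proj(C,np.r_[R2@np.array(a)+o,.01])[0]; cv2.circle(im,(int(p[0]),int(p[1])),2,(0,0,255),-1)
cv2.imwrite('pics/w9o.png',im)"
```

```text
25.1 [ 0.4687 -0.2559  0.1644] [-0.6209  0.1625 -0.316   1.093   0.     -0.0185] [-0.2828  0.1752  0.4468] 0.040272660667268464
small_spanner [319. 153.] 0.96 [ 0.4435 -0.2402]
(array([-0.021 , -0.0225,  3.2122]), np.float64(-0.005929405247883782), np.float64(-0.0192092371820599))
```

View pics/w9o.png

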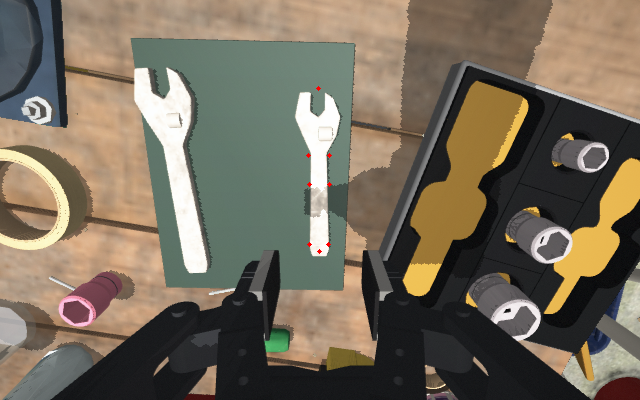

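Request:
play_rows(
  series=[
    [-0.02, -0.02, 0.7, 0],
    [0, 0, 0.7, 0],
    [0, 0, 0.7, 0],
    [0, 0, 0.6, 0],
    [0, 0, 0.3, 0],
  ],
)

```text
time: 25.7
position: [0.4673, -0.2561, 0.012]
tcp_rot: [-0.002, 0.296, 0.955, 0.001]
wrist_force: [-0.4, 0.8, -0.7]
width: 0.04
finger_force: 0.0
```

Request:
play_rows(
  series=[
    [0, 0, 0.14, 0],
    [0, 0, 0, 0],
    [0, 0, 0, 0],
  ],
)

```text
time: 26.0
position: [0.47, -0.2581, 0.0087]
tcp_rot: [0.001, 0.296, 0.955, -0.0]
wrist_force: [0.4, -0.3, 0.0]
width: 0.0401
finger_force: 0.0
```

Request:
play_rows(
  series=[
    [0, 0, 0, 0],
    [0, 0, 0, 0],
    [0, 0, 0, 0],
    [0, 0, 0, 0],
    [0, 0, 0, 0],
  ],
  jaw=5,
)

```text
time: 26.5
position: [0.4703, -0.2582, 0.0093]
tcp_rot: [0.001, 0.296, 0.955, -0.0]
wrist_force: [-0.1, 0.2, 6.5]
width: 0.0126
finger_force: 58.8
```

Request:
play_rows(
  series=[
    [0, 0, 0, 0],
    [0, 0, 0, 0],
    [0, 0, 0, 0],
    [0, 0, 0.12, 0],
    [0, 0, 0, 0],
  ],
  jaw=40,
)

```text
time: 27.0
position: [0.4696, -0.2577, 0.0016]
tcp_rot: [0.0, 0.296, 0.955, -0.0]
wrist_force: [0.8, 0.1, 1.4]
width: 0.04
finger_force: 0.2
```

```bash
python3 look.py w10 small_spanner;python3 -c "
from h import *
im=cv2.imread('pics/w10.png')[100:400,120:520];cv2.imwrite('pics/w10c.png',cv2.resize(im,None,fx=2,fy=2))"
```

```text
27.0 [ 0.4696 -0.2577  0.0016] [-0.6227  0.3497 -0.474   0.7465  0.     -0.0222] [0.809 0.055 1.412] 0.040034443659718026
small_spanner [320. 184.] 0.86 [ 0.4336 -0.2336]
```

View pics/w10c.png

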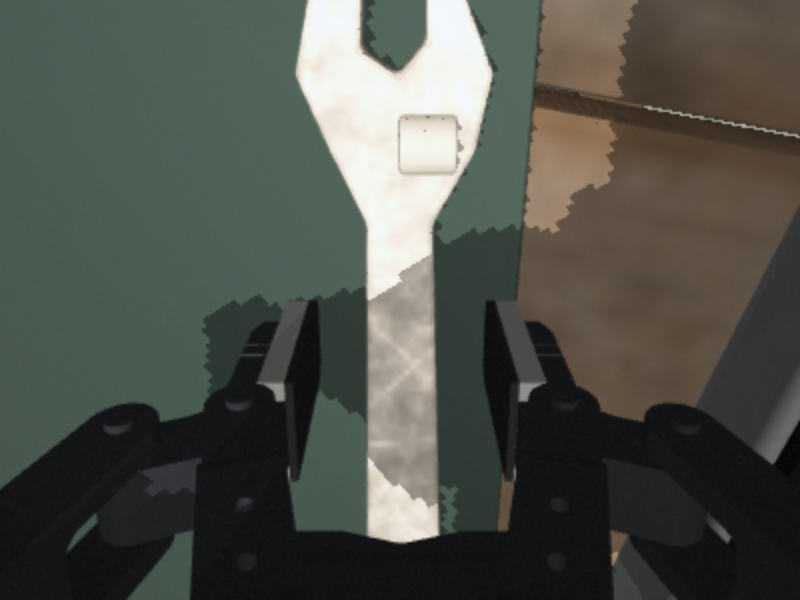

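Request:
play_rows(
  series=[
    [0, 0, -0.02, 0],
    [0, 0, 0, 0],
    [0, 0, 0, 0],
    [0, 0, 0, 0],
    [0, 0, 0, 0],
  ],
  jaw=8,
)

```text
time: 27.6
position: [0.4697, -0.2578, 0.0035]
tcp_rot: [0.0, 0.296, 0.955, -0.0]
wrist_force: [-1.0, 0.2, 5.5]
width: 0.0139
finger_force: 60.1
```

Request:
play_rows(
  series=[
    [0, 0, -0.2, 0],
    [0, 0, -0.4, 0],
    [0, 0, -0.6, 0],
    [0, 0, -0.6, 0],
    [0, 0, -0.2, 0],
  ],
)

```text
time: 28.1
position: [0.4706, -0.2584, 0.1057]
tcp_rot: [0.002, 0.296, 0.955, -0.001]
wrist_force: [0.1, -1.1, -2.1]
width: 0.0137
finger_force: 58.9
```

Request:
play_rows(
  series=[
    [0, 0, 0, 0],
    [0, 0, 0, 0],
  ],
)

```text
time: 28.3
position: [0.4682, -0.2568, 0.1016]
tcp_rot: [-0.001, 0.296, 0.955, 0.0]
wrist_force: [0.1, -0.9, -2.3]
width: 0.0138
finger_force: 58.9
```

```bash
python3 look.py w11 small_spanner
```

```text
28.3 [ 0.4682 -0.2568  0.1016] [-0.6227  0.223  -0.3879  0.962   0.     -0.0223] [ 0.1064 -0.945  -2.3283] 0.01383756284476417
small_spanner [321. 179.] 0.93 [ 0.4516 -0.2452]
```

View pics/w11.png

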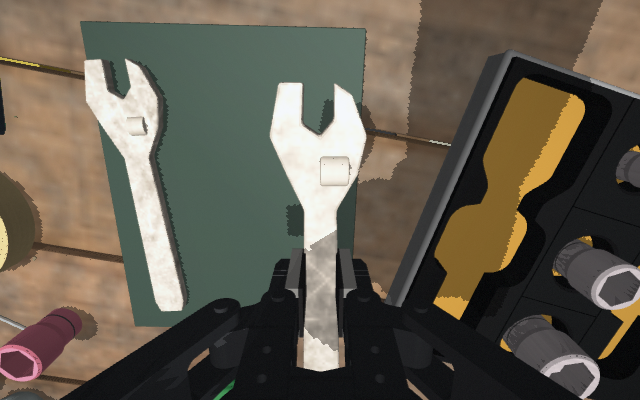

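Request:
play_rows(
  series=[
    [-0.1, 0.4, -0.1, 0],
    [-0.16, 0.65, 0, 0],
    [-0.2, 0.75, 0, 0],
    [-0.2, 0.75, 0, 0],
    [-0.2, 0.75, 0, 0],
  ],
)

```text
time: 28.9
position: [0.5976, -0.1442, 0.1058]
tcp_rot: [-0.002, 0.296, 0.955, -0.0]
wrist_force: [0.1, -1.2, -0.7]
width: 0.0138
finger_force: 58.9
```

Request:
play_rows(
  series=[
    [-0.2, 0.75, 0, 0],
    [-0.16, 0.7, 0, 0],
    [-0.1, 0.42, 0, 0],
    [0, 0, 0, 0.5],
    [0, 0, 0, 0.6],
  ],
)

```text
time: 29.4
position: [0.669, -0.0803, 0.1052]
tcp_rot: [-0.002, 0.369, 0.929, -0.0]
wrist_force: [-1.1, 0.4, -1.5]
width: 0.014
finger_force: 59.0
```

Request:
play_rows(
  series=[
    [0, 0, 0, 0.6],
    [0, 0, 0, 0.4],
    [0, 0, 0, 0],
    [0, 0, 0, 0],
    [0, 0, 0, 0],
  ],
)

```text
time: 29.9
position: [0.6692, -0.0814, 0.1069]
tcp_rot: [-0.001, 0.432, 0.902, -0.0]
wrist_force: [0.1, 1.0, -2.3]
width: 0.014
finger_force: 59.0
```

```bash
python3 look.py w12 insert_small_spanner;  python3 - <<'E'
from h import *
import pickle
s=pickle.load(open("pics/w12.pkl","rb")); print(toolmove(s,[.668,-.0804],.02,-.896+np.pi/2)); C=cam('wrist',s)
im=cv2.imread("pics/w12.png"); hsv=cv2.cvtColor(im,cv2.COLOR_BGR2HSV)
# held spanner: bright low-sat blob near centre
m=((hsv[...,1]<50)&(hsv[...,2]>130)).astype(np.uint8); n,l,st,ce=cv2.connectedComponentsWithStats(m)
for i in range(1,n):
    if st[i,4]>1500: print(st[i],ce[i])
# orange jaw end of the cut-out
m=((hsv[...,0]>14)&(hsv[...,0]<32)&(hsv[...,1]>120)&(hsv[...,2]>60)).astype(np.uint8); n,l,st,ce=cv2.connectedComponentsWithStats(m)
for i in range(1,n):
    if st[i,4]>300: print("or",st[i],ce[i],ray(C,ce[i],.0185))
y=np.array([.6245,-.781]); x=np.array([-.781,-.6245]); o=np.array([.6638,-.0751])
print("pred floor jaw corners",proj(C,[np.r_[o-.087*y+k*.028*x,.03] for k in (-1,1)]),proj(C,[np.r_[o-.087*y+k*.028*x,.008] for k in (-1,1)]))
E
```

```text
29.9 [ 0.6692 -0.0814  0.1069] [-0.2169  0.4444 -0.0603  1.0675 -0.      0.676 ] [ 0.1487  0.9707 -2.3258] 0.013956973285356724
insert_small_spanner [327. 101.] 0.71 [ 0.6255 -0.0196]
(array([ 0.0294, -0.0041,  1.7377]), np.float64(0.02199803195231823), np.float64(0.6760198716203629))
[  397     0   243   400 37354] [511.5202 174.7269]
[ 501    0  139  186 8853] [604.4846  99.8543]
[  13   17  381  276 2911] [245.6448  62.6293]
[  270    82    97   290 13254] [318.6405 203.7047]
[ 509  198  131   91 2895] [614.0853 230.9561]
or [   57    37   114   275 16855] [116.928  156.0198] [[ 0.5316 -0.1434]]
or [202  63  33  52 378] [220.3228  86.2434] [[ 0.5632 -0.0574]]
or [ 283   70   80   63 2582] [324.5635  93.5813] [[ 0.6207 -0.0171]]
or [198 170  43  20 339] [212.6814 177.0354] [[ 0.5935 -0.1133]]
or [ 273  177   31   71 1395] [288.0846 209.6437] [[ 0.6517 -0.0989]]
or [ 337  177   33   72 1518] [353.1798 210.3037] [[ 0.6903 -0.0685]]
or [549 260  46  65 663] [573.5837 292.9894] [[ 0.8782 -0.0096]]
pred floor jaw corners [[365.3382  68.8451]
 [276.2688  68.539 ]] [[361.2176  71.3776]
 [280.4003  71.0997]]
```

Request:
play_rows(
  series=[
    [0.02, 0, 0.4, 0.02],
    [0, 0, 0.5, 0],
    [0, 0, 0.4, 0],
    [0, 0, 0.2, 0],
    [0, 0, 0, 0],
  ],
)

```text
time: 30.5
position: [0.6675, -0.0804, 0.031]
tcp_rot: [-0.002, 0.433, 0.901, -0.0]
wrist_force: [-1.3, 0.4, -1.5]
width: 0.0137
finger_force: 59.0
```

Request:
play_rows(
  series=[
    [0, 0, 0.16, 0],
    [0, 0, 0.1, 0],
    [0, 0, 0, 0],
    [0, 0, 0, 0],
  ],
)

```text
time: 30.9
position: [0.6694, -0.0808, 0.0202]
tcp_rot: [0.0, 0.433, 0.901, 0.0]
wrist_force: [-0.5, -0.4, -1.5]
width: 0.0137
finger_force: 59.0
```

Request:
play_rows(
  series=[
    [0, 0, 0.06, 0],
    [0, 0, 0, 0],
    [0, 0, 0, 0],
  ],
)

```text
time: 31.2
position: [0.6691, -0.0807, 0.0169]
tcp_rot: [0.0, 0.433, 0.901, 0.0]
wrist_force: [0.1, -0.3, -2.2]
width: 0.014
finger_force: 59.0
```

Request:
play_rows(
  series=[
    [0, 0, 0.06, 0],
    [0, 0, 0, 0],
    [0, 0, 0, 0],
  ],
)

```text
time: 31.5
position: [0.6689, -0.0806, 0.0136]
tcp_rot: [-0.0, 0.433, 0.901, -0.0]
wrist_force: [-0.6, -0.4, -2.7]
width: 0.0139
finger_force: 59.0
```

Request:
play_rows(
  series=[
    [0, 0, 0.05, 0],
    [0, 0, 0, 0],
    [0, 0, 0, 0],
  ],
)

```text
time: 31.8
position: [0.6695, -0.0808, 0.0115]
tcp_rot: [0.0, 0.433, 0.901, 0.0]
wrist_force: [0.2, 0.4, -0.6]
width: 0.0137
finger_force: 59.1
```

Request:
play_rows(
  series=[
    [0, 0, 0.02, 0],
    [0, 0, 0, 0],
  ],
)

```text
time: 32.0
position: [0.6695, -0.0808, 0.0115]
tcp_rot: [0.0, 0.433, 0.901, 0.0]
wrist_force: [-1.6, 0.8, 3.4]
width: 0.0139
finger_force: 61.2
```

Request:
play_rows(
  series=[
    [0, 0, 0, 0],
    [0, 0, 0, 0],
    [0, 0, 0, 0],
    [0, 0, -0.2, 0],
    [0, 0, -0.5, 0],
  ],
  jaw=34,
)

```text
time: 32.5
position: [0.6664, -0.0802, 0.0432]
tcp_rot: [-0.003, 0.433, 0.901, -0.001]
wrist_force: [-0.3, 0.2, -0.4]
width: 0.0336
finger_force: 0.0
```

Request:
play_rows(
  series=[
    [0, 0, -0.8, 0],
    [0, 0, -0.8, 0],
    [0, 0, -0.7, 0],
    [0, 0, 0, 0],
    [0, 0, 0, 0],
  ],
)

```text
time: 33.0
position: [0.67, -0.0809, 0.1623]
tcp_rot: [0.002, 0.433, 0.901, 0.0]
wrist_force: [-0.2, -0.1, -0.9]
width: 0.0343
finger_force: 0.0
```

```bash
python3 look.py w13 small_spanner
python3 - <<'E'
from h import *
import pickle
s=pickle.load(open("pics/w13.pkl","rb")); C=cam('wrist',s)
im=cv2.imread("pics/w13.png"); hsv=cv2.cvtColor(im,cv2.COLOR_BGR2HSV)
y=np.array([.6245,-.781]); x=np.array([-.781,-.6245]); o=np.array([.6638,-.0751])
roi=np.zeros(im.shape[:2],np.uint8); cv2.fillPoly(roi,[proj(C,[np.r_[o+a*y+b*x,.02] for a,b in((-.1,-.035),(-.1,.035),(.1,.035),(.1,-.035))]).astype(np.int32)],1)
m=((hsv[...,1]<60)&(hsv[...,2]>120)).astype(np.uint8)*roi; n,l,st,ce=cv2.connectedComponentsWithStats(m)
i=1+np.argmax(st[1:,4]); ys,xs=np.where(l==i); w=ray(C,np.c_[xs,ys],.018)-o; a,b=w@y,w@x
print(st[i],"along",a.min(),a.max(),"across head",b[a<-.03].min(),b[a<-.03].max())
for lo,hi in((-.02,0),(0,.02),(.02,.04),(.04,.06),(.06,.08)):
    k=(a>lo)&(a<hi)
    if k.any(): print(lo,b[k].min(),b[k].max())
E
```

```text
33.0 [ 0.67   -0.0809  0.1623] [-0.2159  0.401  -0.0016  1.1649  0.      0.6806] [-0.2008 -0.1499 -0.9334] 0.03426416108819127
small_spanner [318. 154.] 0.71 [ 0.6504 -0.0599]
small_spanner [331. 156.] 0.42 [ 0.6616 -0.054 ]
[ 295   89   47  169 3773] along -0.0756409640014958 0.08056063075612878 across head -0.019038136114199508 0.020284399598217283
-0.02 -0.008290443230208546 0.007117210781431536
0 -0.00842930800176304 0.0063762670103149795
0.02 -0.009511389494304568 0.007484401235026898
0.04 -0.009666234120988274 0.007665173261550679
0.06 -0.009801453368120052 0.0078030093702258834
```

Request:
play_rows(
  series=[
    [-0.12, -0.87, 0, 0],
    [-0.12, -0.87, 0, 0],
    [-0.12, -0.87, 0, 0],
    [-0.12, -0.87, 0, 0],
    [-0.12, -0.87, 0, 0],
  ],
  jaw=44,
)

```text
time: 33.6
position: [0.5152, -0.2401, 0.1581]
tcp_rot: [-0.002, 0.433, 0.901, 0.0]
wrist_force: [0.5, -1.1, -0.3]
width: 0.0437
finger_force: 0.0
```

Request:
play_rows(
  series=[
    [-0.12, -0.87, 0, 0],
    [-0.12, -0.87, 0, 0],
    [-0.12, -0.87, 0, 0],
    [-0.12, -0.87, 0, 0],
    [0, 0, 0, -0.8],
  ],
)

```text
time: 34.1
position: [0.3929, -0.3695, 0.1583]
tcp_rot: [-0.002, 0.384, 0.923, 0.0]
wrist_force: [0.7, 0.6, -0.3]
width: 0.0438
finger_force: 0.0
```

Request:
play_rows(
  series=[
    [0, 0, 0, -0.85],
    [0, 0, 0, -0.85],
    [0, 0, 0, 0],
    [0, 0, 0, 0],
    [0, 0, 0, 0],
  ],
)

```text
time: 34.6
position: [0.3967, -0.3668, 0.1595]
tcp_rot: [-0.001, 0.271, 0.963, 0.0]
wrist_force: [1.2, 1.2, 0.1]
width: 0.044
finger_force: 0.0
```

```bash
python3 look.py w14 large_spanner
cat > ls.py <<'E'
from h import *
import pickle,sys
s=pickle.load(open("pics/w14.pkl","rb")); C=cam('wrist',s)
im=cv2.imread("pics/w14.png"); hsv=cv2.cvtColor(im,cv2.COLOR_BGR2HSV)
th=-.545; o=np.array([.3892,-.3613]); y=np.array([np.cos(th),np.sin(th)]); x=np.array([y[1],-y[0]])
roi=np.zeros(im.shape[:2],np.uint8); cv2.fillPoly(roi,[proj(C,[np.r_[o+a*y+b*x,.01] for a,b in((-.12,-.04),(-.12,.033),(.115,.033),(.115,-.04))]).astype(np.int32)],1)
m=((hsv[...,1]<45)&(hsv[...,2]>140)).astype(np.uint8)*roi; n,l,st,ce=cv2.connectedComponentsWithStats(m)
i=1+np.argmax(st[1:,4]); ys,xs=np.where(l==i); w=ray(C,np.c_[xs,ys],.010)-o; a,b=w@y,w@x
print(st[i],"along",a.min(),a.max(),"across head",b[a<-.03].min(),b[a<-.03].max())
for lo,hi in((-.02,0),(0,.02),(.02,.04),(.04,.06),(.06,.08)):
    k=(a>lo)&(a<hi)
    if k.any(): print(lo,b[k].min(),b[k].max(),b[k].mean())
print(toolmove(s,[.396,-.3655],.004,th+np.pi/2))
E
python3 ls.py
```

```text
34.6 [ 0.3967 -0.3668  0.1595] [-0.8659  0.178  -0.3084  1.086  -0.     -0.317 ] [1.2353 1.2072 0.0555] 0.0439912923360329
large_spanner [324. 137.] 0.84 [ 0.3602 -0.3412]
[ 291   61   59  212 6086] along -0.09761239721000488 0.10028459194105441 across head -0.023974106616800318 0.02566125415639207
-0.02 -0.009867749328880002 0.009475994618317787 9.81661143093516e-05
0 -0.010008966693691496 0.009733948528845762 -0.000165474490794076
0.02 -0.01014898661774757 0.009989715049587414 -0.00010728819535103782
0.04 -0.011264919835317855 0.011219970528372486 7.558961948696877e-05
0.06 -0.011419324704443002 0.01150199123903286 0.00020185157790052286
(array([0.0201, 0.0126, 3.1098]), np.float64(-0.027375270546257213), np.float64(-0.31704121112979766))
```

Request:
play_rows(
  series=[
    [0, 0, 0.7, -0.02],
    [0, 0, 0.7, 0],
    [0, 0, 0.7, 0],
    [0, 0, 0.6, 0],
    [0, 0, 0.2, 0],
  ],
)

```text
time: 35.2
position: [0.3951, -0.3649, 0.0122]
tcp_rot: [-0.003, 0.269, 0.963, 0.002]
wrist_force: [-0.9, 0.3, 0.3]
width: 0.0437
finger_force: 0.0
```

Request:
play_rows(
  series=[
    [0, 0, 0.16, 0],
    [0, 0, 0, 0],
    [0, 0, 0, 0],
  ],
)

```text
time: 35.5
position: [0.398, -0.3684, 0.0086]
tcp_rot: [0.001, 0.269, 0.963, -0.001]
wrist_force: [0.6, 1.3, 0.4]
width: 0.0437
finger_force: 0.0
```

Request:
play_rows(
  series=[
    [0, 0, 0.11, 0],
    [0, 0, 0, 0],
    [0, 0, 0, 0],
  ],
)

```text
time: 35.8
position: [0.3972, -0.3675, 0.0022]
tcp_rot: [0.0, 0.269, 0.963, -0.0]
wrist_force: [-0.2, -0.5, 0.0]
width: 0.0439
finger_force: 0.0
```

Request:
play_rows(
  series=[
    [0, 0, 0, 0],
    [0, 0, 0, 0],
    [0, 0, 0, 0],
    [0, 0, 0, 0],
    [0, 0, 0, 0],
  ],
  jaw=10,
)

```text
time: 36.3
position: [0.3981, -0.3682, 0.0034]
tcp_rot: [0.001, 0.269, 0.963, -0.001]
wrist_force: [-0.1, 1.0, 7.6]
width: 0.0179
finger_force: 60.8
```

Request:
play_rows(
  series=[
    [0, 0, -0.2, 0],
    [0, 0, -0.4, 0],
    [0, 0, -0.6, 0],
    [0, 0, -0.6, 0],
    [0, 0, -0.4, 0],
  ],
)

```text
time: 36.8
position: [0.3972, -0.3675, 0.1137]
tcp_rot: [0.001, 0.269, 0.963, -0.0]
wrist_force: [0.2, -0.7, -3.6]
width: 0.0177
finger_force: 59.4
```

Request:
play_rows(
  series=[
    [0, 0, 0, 0],
    [0, 0, 0, 0],
  ],
)

```text
time: 37.0
position: [0.3967, -0.367, 0.1114]
tcp_rot: [-0.0, 0.269, 0.963, 0.0]
wrist_force: [-0.7, -0.7, -4.7]
width: 0.0179
finger_force: 59.4
```

Request:
play_rows(
  series=[
    [-0.05, 0.4, 0, 0],
    [-0.09, 0.65, 0, 0],
    [-0.1, 0.7, 0, 0],
    [-0.1, 0.7, 0, 0],
    [-0.1, 0.7, 0, 0],
  ],
)

```text
time: 37.5
position: [0.4963, -0.2418, 0.1092]
tcp_rot: [-0.002, 0.269, 0.963, 0.001]
wrist_force: [0.8, -0.3, -3.5]
width: 0.0177
finger_force: 59.4
```

Request:
play_rows(
  series=[
    [-0.1, 0.7, 0, 0],
    [-0.1, 0.7, 0, 0],
    [-0.08, 0.45, 0, 0],
    [0, 0, 0, 0.5],
    [0, 0, 0, 0.7],
  ],
)

```text
time: 38.0
position: [0.5559, -0.1704, 0.1089]
tcp_rot: [-0.003, 0.349, 0.937, 0.0]
wrist_force: [-0.2, 0.5, -4.0]
width: 0.0178
finger_force: 59.5
```

Request:
play_rows(
  series=[
    [0, 0, 0, 0.7],
    [0, 0, 0, 0.6],
    [0, 0, 0, 0],
    [0, 0, 0, 0],
    [0, 0, 0, 0],
  ],
)

```text
time: 38.5
position: [0.5566, -0.1719, 0.1108]
tcp_rot: [-0.001, 0.432, 0.902, -0.0]
wrist_force: [0.5, 0.7, -3.8]
width: 0.0175
finger_force: 59.5
```

```bash
python3 look.py w15 insert_large_spanner;  python3 - <<'E'
from h import *
import pickle
s=pickle.load(open("pics/w15.pkl","rb")); print(toolmove(s,[.5573,-.1716],.02,-.896+np.pi/2)); C=cam('wrist',s)
im=cv2.imread("pics/w15.png"); hsv=cv2.cvtColor(im,cv2.COLOR_BGR2HSV)
m=((hsv[...,1]<50)&(hsv[...,2]>120)).astype(np.uint8); n,l,st,ce=cv2.connectedComponentsWithStats(m)
i=l[150:260,320]; print([ (st[k],ce[k]) for k in np.unique(i) if k])
m=((hsv[...,0]>14)&(hsv[...,0]<32)&(hsv[...,1]>120)&(hsv[...,2]>60)).astype(np.uint8); n,l,st,ce=cv2.connectedComponentsWithStats(m)
for i in range(1,n):
    if st[i,4]>300: print("or",st[i],ce[i],ray(C,ce[i],.0185))
y=np.array([.6245,-.781]); x=np.array([-.781,-.6245]); o=np.array([.552,-.165])
for lab,a,b in(("jaw",-.1065,.033),("scoop0",-.017,.0365),("scoop1",.033,.0365)): print(lab,proj(C,[np.r_[o+a*y+k*b*x,z] for z in (.03,.008) for k in (-1,1)]).round().tolist())
E
```

```text
38.5 [ 0.5566 -0.1719  0.1108] [-0.4105  0.2926 -0.2728  1.0072 -0.0001  0.4821] [ 0.4596  0.7433 -3.798 ] 0.017510481610292932
insert_large_spanner [300. 186.] 0.64 [ 0.5365 -0.1726]
(array([-0.0068,  0.0169,  1.8157]), np.float64(0.024376426785178217), np.float64(0.482092767166105))
[(array([  251,    13,   132,   359, 22517], dtype=int32), array([316.5455, 162.358 ]))]
or [ 301   39   40   48 1586] [320.3928  59.1135] [[ 0.4921 -0.0923]]
or [407  64  33  51 493] [419.6349  87.7911] [[ 0.5563 -0.0638]]
or [ 504   71   64  215 3872] [538.0767 151.508 ] [[ 0.6537 -0.0414]]
or [391 169  52  49 562] [410.8238 187.5374] [[ 0.6007 -0.1188]]
or [ 274  170   27   79 1427] [287.5557 203.6664] [[ 0.5363 -0.1871]]
or [ 342  173   27   75 1368] [354.0643 204.8151] [[ 0.5764 -0.1559]]
or [ 470  174   33   69 1361] [485.2528 206.5055] [[ 0.6554 -0.0941]]
or [593 247  47  69 949] [620.0011 277.8346] [[ 0.7878 -0.0668]]
jaw [[376.0, 36.0], [270.0, 35.0], [371.0, 41.0], [274.0, 41.0]]
scoop0 [[374.0, 176.0], [270.0, 176.0], [369.0, 170.0], [274.0, 169.0]]
scoop1 [[370.0, 241.0], [273.0, 241.0], [366.0, 230.0], [277.0, 229.0]]
```

Request:
play_rows(
  series=[
    [0, 0.01, 0.4, 0.02],
    [0, 0, 0.5, 0],
    [0, 0, 0.5, 0],
    [0, 0, 0.2, 0],
    [0, 0, 0, 0],
  ],
)

```text
time: 39.1
position: [0.556, -0.1712, 0.0301]
tcp_rot: [-0.002, 0.433, 0.901, -0.0]
wrist_force: [-0.7, -0.6, -3.7]
width: 0.0174
finger_force: 59.5
```

Request:
play_rows(
  series=[
    [0, 0, 0.14, 0],
    [0, 0, 0.1, 0],
    [0, 0, 0, 0],
    [0, 0, 0, 0],
  ],
)

```text
time: 39.5
position: [0.5581, -0.172, 0.0203]
tcp_rot: [0.0, 0.433, 0.901, 0.0]
wrist_force: [-0.6, -0.2, -3.4]
width: 0.0177
finger_force: 59.5
```

Request:
play_rows(
  series=[
    [0, 0, 0.06, 0],
    [0, 0, 0, 0],
    [0, 0, 0, 0],
  ],
)

```text
time: 39.8
position: [0.5577, -0.1718, 0.0168]
tcp_rot: [-0.0, 0.433, 0.901, -0.0]
wrist_force: [-0.3, 0.7, -3.1]
width: 0.0177
finger_force: 59.5
```

Request:
play_rows(
  series=[
    [0, 0, 0.07, 0],
    [0, 0, 0, 0],
    [0, 0, 0, 0],
  ],
)

```text
time: 40.1
position: [0.5575, -0.1717, 0.0131]
tcp_rot: [-0.0, 0.433, 0.901, -0.0]
wrist_force: [1.0, -0.1, -3.6]
width: 0.0179
finger_force: 59.5
```

Request:
play_rows(
  series=[
    [0, 0, 0.04, 0],
    [0, 0, 0, 0],
    [0, 0, 0, 0],
  ],
)

```text
time: 40.4
position: [0.558, -0.172, 0.0115]
tcp_rot: [0.0, 0.433, 0.901, 0.0]
wrist_force: [0.2, 0.2, -2.4]
width: 0.0172
finger_force: 59.6
```

Request:
play_rows(
  series=[
    [0, 0, 0.03, 0],
    [0, 0, 0, 0],
  ],
)

```text
time: 40.6
position: [0.558, -0.172, 0.0114]
tcp_rot: [0.0, 0.433, 0.901, -0.0]
wrist_force: [-3.1, 1.6, 7.4]
width: 0.0176
finger_force: 62.6
```

Request:
play_rows(
  series=[
    [0, 0, 0, 0],
    [0, 0, 0, 0],
    [0, 0, 0, 0],
    [0, 0, -0.2, 0],
    [0, 0, -0.5, 0],
  ],
  jaw=38,
)

```text
time: 41.1
position: [0.5555, -0.1709, 0.0433]
tcp_rot: [-0.003, 0.433, 0.901, -0.0]
wrist_force: [-0.3, 1.0, 0.1]
width: 0.038
finger_force: 0.0
```

Request:
play_rows(
  series=[
    [0, 0, -0.8, 0],
    [0, 0, -0.8, 0],
    [0, 0, -0.7, 0],
    [0, 0, -0.7, 0],
    [0, 0, 0, 0],
  ],
)

```text
time: 41.6
position: [0.5617, -0.1735, 0.2019]
tcp_rot: [0.006, 0.433, 0.901, 0.0]
wrist_force: [1.6, -0.3, 0.0]
width: 0.038
finger_force: 0.0
```

Request:
play_rows(
  series=[
    [0.3, 0.6, -0.5, 0],
    [0.3, 0.6, -0.5, 0],
    [0, 0, 0, 0],
    [0, 0, 0, 0],
    [0, 0, 0, 0],
  ],
)

```text
time: 42.1
position: [0.5848, -0.1111, 0.2435]
tcp_rot: [-0.001, 0.434, 0.901, -0.0]
wrist_force: [-0.2, -0.3, -0.6]
width: 0.0379
finger_force: 0.0
```

```bash
python3 look.py w16 small_socket medium_socket large_socket large_spanner small_spanner
```

```text
42.1 [ 0.5848 -0.1111  0.2435] [-0.2962  0.2195 -0.0736  1.28   -0.0004  0.6006] [-0.2336 -0.2637 -0.5781] 0.03785790275628815
large_spanner [326. 176.] 0.64 [ 0.597  -0.1163]
large_spanner [271. 154.] 0.63 [ 0.53   -0.1354]
small_spanner [395. 169.] 0.94 [ 0.6549 -0.0586]
small_spanner [332. 255.] 0.73 [ 0.6683 -0.192 ]
small_socket [336. 123.] 0.97 [ 0.5633 -0.0602]
medium_socket [ 46. 328.] 0.71 [ 0.4401 -0.4778]
medium_socket [333. 193.] 0.66 [ 0.6076 -0.1189]
large_socket [332. 256.] 0.61 [ 0.6525 -0.1763]
```

View pics/w16.png

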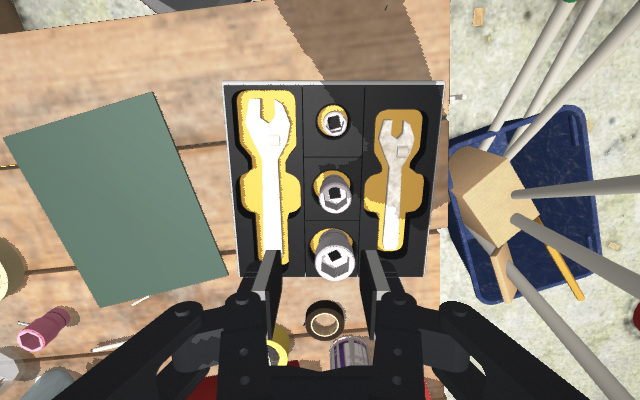

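The last picture shows both spanners inside their cut-outs: the large one's jaws are at (268,105) and its tail at (272,247), and the small one is at (395,175). The three sockets stand upright at (334,122), (334,192) and (335,258). The pink one at (45,328) is untouched.

```bash
python3 -c "
from rig import env
print(env.job_done())"
```

```text
the job is handed in; nothing more can be done
None
```

All five tools are back in their own cut-outs, spanners flat and sockets mouth up, all released, and the job was handed in at about 42 s of the 120 s; the hand-in gave no verdict.

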